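Make up a staining kit and a blood sample kit from the bench stock

TASK

Make up two kits from the stock set out in a loose row just behind the two grey trays: the staining kit goes in the long three-bay tray, with the smaller carton in the long end bay, the glass beaker upright in the middle bay and the red pipette bulb, resting on its foot, in the short end bay. The blood sample kit goes in the two-bay tray, with the larger carton in the large bay and the glass vial upright in the small bay. Cartons lie flat on their broad undersides as they do now, everything sits down on the floor of its bay, and the petri dish and the timer stay where they are.

Things in the scene. Friction and masses are not known exactly. Their poses are not given: they have to be found in the camera images.
- tray3: Long grey plastic tray, THREE bays in a row, fixed, 83 x 254 x 14 mm high. Floor 4 mm, walls and dividers 3 mm thick, tops 14 mm above the table. Origin: centre of the underside; y along the row of bays, z up. Bays 77 mm wide, centred on x = 0. Along y: short end bay 75 mm, centre y = -0.0865 m; middle bay 63 mm, centre y = -0.0145; long end bay 104 mm, centre y = +0.072.
- tray2: Short grey plastic tray, TWO bays, fixed, 90 x 185 x 14 mm high. Floor 4 mm, walls and divider 3 mm thick, tops 14 mm above the table. Origin: centre of the underside; y along the row of bays, z up. Bays 84 mm wide, centred on x = 0. Along y: small bay 50 mm, centre y = -0.0645 m; large bay 126 mm, centre y = +0.0265.
- slide_carton: The smaller of the two printed cardboard cartons in the stock row (not the ones at the far edge of the table), white with green: 55 x 82 x 32 mm high. Origin: centre of the underside, z up. x is its short side (55 mm), y its long side (82 mm). About 0.2 kg; grip across the short side.
- beaker: Small clear glass beaker standing upright, 45 mm across, 57 mm high, round, open at the top. Origin: centre of the underside, z up. Grip it round the wall, about 0.06 kg.
- bulb: Red rubber pipette bulb, a plump rounded ball with a stub nozzle to one side, resting on a small flat foot: 50 x 59 x 47 mm high, widest about 23 mm up; rigid. Origin: centre of the underside, z up. x is its narrow direction (50 mm), y the wide one (59 mm). About 0.04 kg.
- vial: Small white/clear glass vial with a narrower neck, standing upright, 31 mm across, 42 mm high, round; it may be gripped anywhere up its height as a body 31 mm across. Origin: centre of the underside, z up. About 0.03 kg.
- lancet_box: The larger of the two printed cardboard cartons in the stock row (not the ones at the far edge of the table), white with blue: 62 x 105 x 48 mm high. Origin: centre of the underside, z up. x is its short side (62 mm), y its long side (105 mm). About 0.09 kg; grip across the short side.
- petri_dish: Bystander: flat round glass petri dish in the stock row, 74 mm across, 18 mm high. Origin: centre of the underside, z up. Belongs to no kit; stays where it is.
- timer: Bystander: upright white laboratory timer with a grey display, behind the stock row, 46 x 66 x 63 mm high. Origin: centre of the underside, z up. Belongs to no kit; stays where it is.
There are look-alikes about, which are no part of the job. What is shaped like the vial but purple is not meant.

How it is judged:
By the outcome, as a careful person would: the job done as asked, in the order asked, and still so for the second after the job is handed in, with the robot touching nothing.
It also fails if it takes over 115 s, if anything falls off the work surface, if the arm or the gripper's body presses on something with over 40 N, if the wrist force passes 120 N, or if a joint passes its speed limit or range.

ROBOT

A 6-joint arm with a two-finger parallel gripper is mounted at the origin on a cart in front of the work surface, level with it; the furniture and walls round the work are solid. World frame = base frame: x ahead of the robot, y to its left, z up, the work surface at z = 0. Lengths are in m, angles in rad, forces in N, time in s.
With the tool pointing down it reaches from about 0.35 to 0.725 m from the base axis. Payload 4.3 kg.
Tool frame: the origin (TCP) lies midway between the tips of the shut fingers; the grasp point (between the pads) lies 19 mm behind it; z points along the fingers, y is the line along which they close (so a half turn about z gives the same grasp; the last joint's range is limited). The gripper opens to 85 mm and grips with 20 to 120 N. Pads are 22 mm wide; open, the fingers measure 114 mm over their backs; the gripper's body (76 mm by 85 mm) begins 54 mm behind the grasp point. The pads swing forward as they close: fully open they stand 13 mm farther back than shut.
Start: joints at [1.135, 0.377, 0.081, 1.274, 0, 1.46], TCP at [0.184, 0.545, 0.231] pointing down, gripper open.
Joint ranges: [-2.72, 2.72], [-0.84, 1.66], [-1.02, 1.22], [-1.77, 2.12], [-1.37, 1.28], [-3.14, 3.14]. Speed limits (rad/s): [2.57, 2.57, 3.14, 3.14, 3.14, 3.14].

INTERFACE

Orientations are given as a unit quaternion [w, x, y, z].
In Python, from plant import env gives the robot as it stands. The module is installed in compiled form; this text tells all that it offers.
- The arm moves only by the shell command python3 -m jog 'ROWS' [FORCE]. ROWS is JSON, a list of rows, each an object of numbers: "ax", "ay", "az": the turn, a rotation vector about the tool's x, y, z in rad; "tx", "ty", "tz": the shift along the tool's x, y, z in cm; "fingers": the finger opening in cm, from 0 to 8.54. A call has 1 to 20 rows; each row shifts and turns the commanded pose from where the row before left it, along the tool's axes as they then stand; what a row does not reach is not made up. A row lasts 1/8 s, in which the tool goes at most 62.5 mm and 10.7 degrees, less where a joint would pass 70% of its speed; a pose out of reach is approached as far as the arm can. A call is refused whole if a number of a shift passes 6.25 or a number of a turn 0.188, either way. A call with a gripper value outside its range is refused whole. The fingers move at their own pace and stop on an object; FORCE is the grip in N (left out, the last holds). Time passes only in rows, so rows that do not move let the fingers close. It gives the time, the measured TCP pose, the force, the opening and the grip force at its end, in the units of the state.
- env.get_state(): the state, without advancing time (a new reading comes with each control period).
- env.camera(name): name is "side" or "top" or "wrist"; returns (picture, depth): 420x560x3 uint8, red, green, blue; 420x560 float32, m along the optical axis (not along the pixel's ray), 0 where there is no reading.
- env.calibration(name): a dict with "camera_matrix" (3x3 intrinsics, pixels), "k1" (the pictures are not rectified: a ray, as slopes to the right and down, at radius r is drawn at 1 + k1 r^2 times it, then the intrinsics apply), "extrinsics" (4x4, takes a point from world to camera coordinates); the wrist camera has in their place "hand_eye" (4x4, takes a point from camera to tool coordinates, whose origin is the TCP and whose axes are the flange's). Camera axes: x right, y down, z forward; pixel columns grow to the right and rows downward; lengths in m; the calibration is good to about 2 mm. A picture is of the moment at which its call begins: read the wrist's pose just before it. calibration takes no time and is no camera call.
- env.finish_job(): hands the job in; it is judged then, once.
The state is a dict: "time_s": time; "qpos": joint angles; "joint_vel": joint speeds; "joint_efforts": joint torques, N m; "ee_pos": TCP position; "ee_rot": TCP orientation; "wrist_force": force on the tool from outside, world axes, zero at the start; "torque": the same for the moment, N m; "finger_gap": finger opening in m; "finger_force": force on a finger pad.
Only numpy, scipy, OpenCV 4.12 (cv2) and the standard library are available. Lean on these libraries where they do the work, as an engineer would, in place of code of your own. Each camera call takes 0.05 s, during which the arm holds its last target. There are 200 camera calls.

## Working session

There is one attempt and no reset: what is moved stays moved. The work goes in short steps, Python scripts to look and compute and a shell command to move; the robot and the scene stay as the last step left them, time stands still between calls to the robot, and variables do not carry over. Pictures are saved under pics/ and viewed, at most 14 in all, crops included, and the job is handed in when it is done.

```bash
mkdir -p pics
cat > h.py <<'E'
import numpy as np, cv2
from plant import env
def save(name,fn):
    p,d=env.camera(name); cv2.imwrite('pics/'+fn+'.png',p[:,:,::-1]); np.save('pics/'+fn+'_d.npy',d); return p,d
E
python3 - <<'E'
from h import *
print(env.get_state())
for n in('top','side'):
    save(n,n+'1'); c=env.calibration(n); print(n,c)
print(env.calibration('wrist'))
E
```

```text
{'time_s': 0.0, 'qpos': array([ 1.13470733e+00,  3.78079818e-01,  7.96516867e-02,  1.27438176e+00,
       -8.12835930e-06,  1.46048227e+00]), 'joint_vel': array([ 7.39198462e-04,  2.38718434e-04,  4.08571099e-05, -9.82267448e-04,
       -1.49623731e-04, -1.04970732e-03]), 'joint_efforts': array([-5.25890919e-04, -4.63602805e+01,  2.69875610e+01,  2.08182464e-02,
       -3.67803368e-04, -8.02259272e-07]), 'ee_pos': array([0.18375852, 0.54417467, 0.23036128]), 'ee_rot': array([-2.67731854e-04,  1.62168039e-01,  9.86762643e-01, -9.70538382e-04]), 'wrist_force': array([-0.43369945, -0.96327586, -0.01955882]), 'torque': array([ 0.03504046, -0.00563357,  0.01566872]), 'finger_force': 0.0, 'finger_gap': 0.08544476012741982}
top {'camera_matrix': array([[489.66874993,   0.        , 278.85222206],
       [  0.        , 489.66874993, 210.27980537],
       [  0.        ,   0.        ,   1.        ]]), 'k1': 0.04505527981738361, 'extrinsics': array([[ 1.50519883e-04, -9.99997428e-01,  2.26314754e-03,
         7.46069113e-02],
       [-9.93825310e-01, -4.00699852e-04, -1.10955361e-01,
         6.
[... 508 characters left out ...]
88141,  0.27482939],
       [ 0.33709277,  0.63066243, -0.69902315,  0.88724103],
       [ 0.        ,  0.        ,  0.        ,  1.        ]])}
{'camera_matrix': array([[331.62259938,   0.        , 284.10271602],
       [  0.        , 331.62259938, 209.47304152],
       [  0.        ,   0.        ,   1.        ]]), 'k1': 0.0033511856567642784, 'hand_eye': array([[-7.51472721e-05, -9.51055049e-01, -3.09021501e-01,
         7.78246699e-02],
       [ 9.99999342e-01, -4.25187828e-04,  1.06539450e-03,
         9.87020139e-05],
       [-1.14464100e-03, -3.09021218e-01,  9.51054455e-01,
        -1.42479960e-01],
       [ 0.00000000e+00,  0.00000000e+00,  0.00000000e+00,
         1.00000000e+00]])}
```

View pics/top1.png

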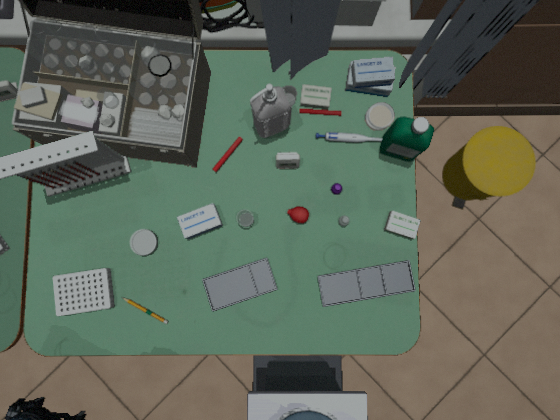

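View pics/side1.png

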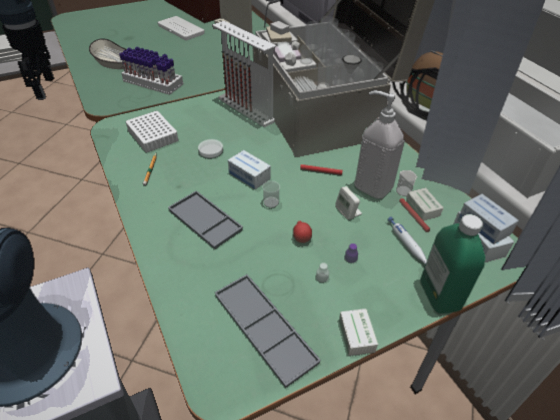

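The top picture shows the stock row: lancet box (200,221), beaker (246,219), bulb (299,215), vial (344,221), slide carton (403,224), dish (144,242). tray2 is at (240,285), tray3 at (366,283), and the purple decoy at (337,188). The side view agrees.

Run:
```python
import cv2
a=cv2.imread('pics/top1.png')
c=a[195:315,170:430]; cv2.imwrite('pics/c1.png',cv2.resize(c,None,fx=3,fy=3,interpolation=cv2.INTER_CUBIC))
b=cv2.imread('pics/side1.png')[145:390,160:390]; cv2.imwrite('pics/c2.png',cv2.resize(b,None,fx=2.4,fy=2.4,interpolation=cv2.INTER_CUBIC))
```

```text
(no output)
```

View pics/c1.png

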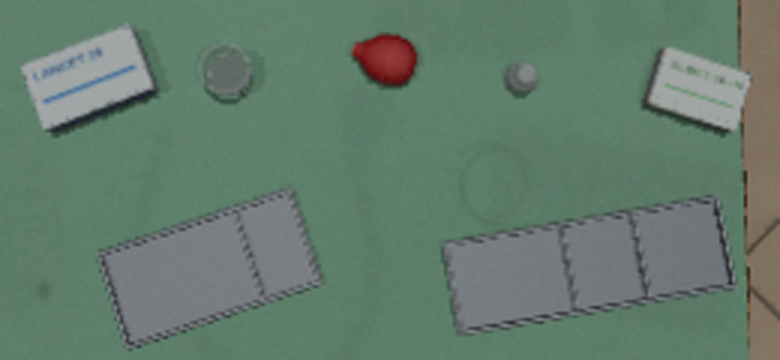

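View pics/c2.png

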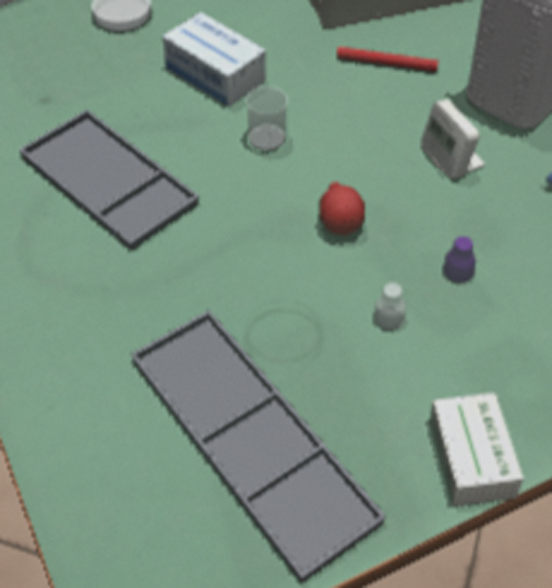

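The top crop shows tray3 with its long bay on the left (+y), and tray2 with its large bay on the left. The bulb nozzle points up-left. Next I fit the poses from the corners.

```bash
cat >> h.py <<'E'
from scipy.spatial.transform import Rotation as R
def pix2w(name,uv,z,pose=None):
    c=env.calibration(name); K=c['camera_matrix']
    if name=='wrist':
        T=np.eye(4); T[:3,:3]=R.from_quat(np.array(pose[1])[[1,2,3,0]]).as_matrix(); T[:3,3]=pose[0]; W=T@c['hand_eye']
    else: W=np.linalg.inv(c['extrinsics'])
    uv=np.atleast_2d(np.array(uv,float)); p=(uv-K[:2,2])/K[[0,1],[0,1]]; q=p.copy()
    for _ in range(20): q=p/(1+c['k1']*(q**2).sum(1,keepdims=True))
    d=np.c_[q,np.ones(len(q))]@W[:3,:3].T; z=np.broadcast_to(z,len(q)); s=(z-W[2,3])/d[:,2]
    return (W[:3,3]+d*s[:,None])[:,:2]
def fit(P,local):
    P=np.array(P);L=np.array(local); a=P-P.mean(0);b=L-L.mean(0)
    th=np.arctan2((b[:,0]*a[:,1]-b[:,1]*a[:,0]).sum(),(a*b).sum()); Rm=np.array([[np.cos(th),-np.sin(th)],[np.sin(th),np.cos(th)]])
    t=P.mean(0)-Rm@L.mean(0); return t,th,(P-(L@Rm.T+t))
def rect(x,y): return np.array([[x,y],[x,-y],[-x,-y],[-x,y]])/2  # TL TR BR BL seen with x up,y left
E
python3 - <<'E'
from h import *
f=lambda a:(np.array(a,float)+.5)/3-.5+[170,195]
for n,p,z,dx,dy in [('tray3',[(443,242),(718,197),(735,286),(460,334)],.014,.083,.254),('tray2',[(98,252),(291,189),(322,284),(129,348)],.014,.09,.185),
 ('lancet',[(21,67),(130,25),(157,88),(45,128)],.048,.062,.105),('slide',[(664,47),(749,73),(738,127),(650,102)],.032,.055,.082)]:
    t,th,r=fit(pix2w('top',f(p),z),rect(dx,dy)); print(n,t.round(4),round(th,3),(r*1000).round(1).tolist())
for n,p,z in [('beaker',(225,71),.05),('vial',(522,76),.04),('bulb',(389,60),.03),('nozzle',(358,49),.03)]: print(n,pix2w('top',f(p),z).round(4))
f=lambda a:(np.array(a,float)+.5)/2.4-.5+[160,145]
for n,p,z in [('beakerbase',(265,139),.002),('vialbase',(389,322),.005),('bulb',(342,210),.023)]: print(n,pix2w('side',f(p),z).round(4))
for n,p,z,dx,dy in [('tray3',[(135,355),(303,580),(383,519),(208,315)],.014,.083,.254),('tray2',[(22,154),(132,247),(197,201),(86,113)],.014,.09,.185)]:
    L=rect(dx,dy)[[3,2,1,0]]; t,th,r=fit(pix2w('side',f(p),z),L); print(n,t.round(4),round(th,3),(r*1000).round(1).tolist())
E
```

```text
tray3 [ 0.4391 -0.1622] 0.167 [[0.2, -0.1], [-1.1, -0.1], [0.9, 1.1], [-0.1, -0.8]]
tray2 [0.4358 0.181 ] 0.317 [[0.4, -0.0], [-0.5, 0.9], [-0.5, 0.6], [0.5, -1.5]]
lancet [0.6066 0.2892] 0.371 [[-1.0, 0.2], [-1.0, 1.1], [-0.1, -1.4], [2.1, 0.0]]
slide [ 0.5989 -0.2628] -0.279 [[-1.1, -0.2], [-2.2, 2.6], [1.7, -1.1], [1.7, -1.4]]
beaker [[0.6117 0.1668]]
vial [[ 0.6082 -0.1008]]
bulb [[0.6237 0.0188]]
nozzle [[0.6338 0.047 ]]
beakerbase [[0.6133 0.1657]]
vialbase [[ 0.6073 -0.1115]]
bulb [[0.6278 0.0185]]
tray3 [ 0.4395 -0.1658] 0.166 [[3.0, -0.0], [0.8, 0.0], [-1.4, 1.8], [-2.5, -1.9]]
tray2 [0.436  0.1751] 0.323 [[2.4, -1.9], [1.1, 0.1], [-2.7, 0.3], [-0.8, 1.5]]
```

```bash
cat >> h.py <<'E'
def plan(x,y,z,yaw):
    """turn/shift needed; yaw = direction of closing axis (mod pi), picked for least |j6|; shift in axes after the turn"""
    s=env.get_state(); R0=R.from_quat(s['ee_rot'][[1,2,3,0]])
    best=None
    for k in(-1,0,1,2):
        w=yaw+k*np.pi; j6=np.arctan2(y,x)-w+np.pi/2
        if abs(j6)<2.9 and (best is None or abs(j6-s['qpos'][5])<abs(best[1]-s['qpos'][5])): best=(w,j6)
    w=best[0]; Y=np.array([np.cos(w),np.sin(w),0]);Z=np.array([0,0,-1.]);X=np.cross(Y,Z)
    R1=R.from_matrix(np.c_[X,Y,Z]); rv=(R0.inv()*R1).as_rotvec(); sh=R1.inv().apply(np.array([x,y,z])-s['ee_pos'])*100
    print('t',round(s['time_s'],2),'at',s['ee_pos'].round(4),'turn',rv.round(3),'shift',sh.round(2),'j6',round(best[1],2),
     'shift0',R0.inv().apply(np.array([x,y,z])-s['ee_pos']).round(4)*100)
E
python3 - <<'E'
from h import *
plan(.5,.2,.23,.24)
E
```

```text
t 0.1 at [0.1838 0.5442 0.2305] turn [-2.000e-03  1.000e-03  1.005e+00] shift [-40.95  22.53   0.05] j6 1.71 shift0 [-40.98 -22.49   0.08]
```

```bash
cat >> h.py <<'E'
def table(x,y,yaw,n):
    """horizontal world shift spread over n rows while turning: per-row tx,ty (shift taken in axes at the row's start)"""
    s=env.get_state(); R0=R.from_quat(s['ee_rot'][[1,2,3,0]]); Y=R0.apply([0,1,0]); y0=np.arctan2(Y[1],Y[0])
    d=np.array([x,y])-s['ee_pos'][:2]; dz=(yaw-y0+np.pi/2)%np.pi-np.pi/2
    for i in range(n):
        a=y0+dz*i/n; print('az %.3f tx %.2f ty %.2f'%(-dz/n,*(100/n*np.array([-np.sin(a)*d[0]+np.cos(a)*d[1],np.cos(a)*d[0]+np.sin(a)*d[1]]))))
E
python3 - <<'E'
from h import *
table(.5,.2,.24,8)
E
```

```text
az 0.126 tx -5.12 ty -2.81
az 0.126 tx -5.43 ty -2.15
az 0.126 tx -5.66 ty -1.45
az 0.126 tx -5.80 ty -0.73
az 0.126 tx -5.84 ty 0.00
az 0.126 tx -5.80 ty 0.74
az 0.126 tx -5.66 ty 1.46
az 0.126 tx -5.43 ty 2.15
```

```bash
python3 -m jog '[{"az":0.126,"tx":-5.1,"ty":-2.8},{"az":0.126,"tx":-5.4,"ty":-2.15},{"az":0.126,"tx":-5.7,"ty":-1.45},{"az":0.126,"tx":-5.8,"ty":-0.7},{"az":0.126,"tx":-5.8,"ty":0},{"az":0.126,"tx":-5.8,"ty":0.7},{"az":0.126,"tx":-5.7,"ty":1.5},{"az":0.126,"tx":-5.4,"ty":2.15},{},{}]'
python3 - <<'E'
from h import *
s=env.get_state(); print(s['ee_pos'],s['ee_rot'],s['joint_vel'].round(3)); np.savez('pics/w1.npz',p=s['ee_pos'],q=s['ee_rot']); save('wrist','w1')
plan(.5,.2,.23,.24)
table(.5,-.17,-.28,7)
E
```

```text
[0.18377772 0.54422569 0.23045343] [-2.49945092e-04  1.62172060e-01  9.86762075e-01 -8.76145950e-04] [-0.     0.001  0.005 -0.001  0.003  0.001]
t 0.15 at [0.1838 0.5443 0.2306] turn [-2.000e-03  1.000e-03  1.005e+00] shift [-40.96  22.53   0.06] j6 1.71 shift0 [-40.97 -22.5    0.09]
az 0.218 tx -7.55 ty -8.22
az 0.218 tx -9.14 ty -6.40
az 0.218 tx -10.31 ty -4.27
az 0.218 tx -10.99 ty -1.94
az 0.218 tx -11.15 ty 0.48
az 0.218 tx -10.78 ty 2.88
az 0.218 tx -9.90 ty 5.14invalid input
```

View pics/w1.png

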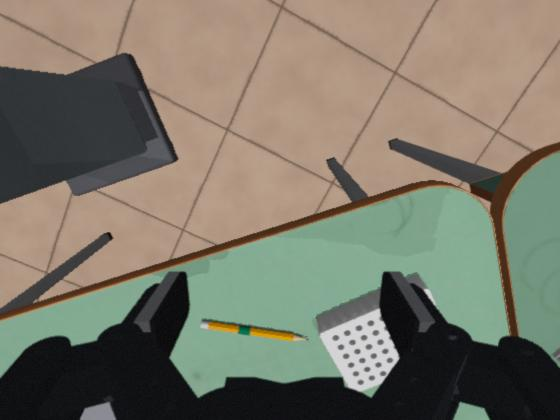

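The call was refused, so the arm has not moved; this view only shows the table edge, the pencil and the rack. The empty rows are the likely cause.

```bash
python3 -m jog '[{"az":0.126,"tx":-5.1,"ty":-2.8},{"az":0.126,"tx":-5.4,"ty":-2.15},{"az":0.126,"tx":-5.7,"ty":-1.45},{"az":0.126,"tx":-5.8,"ty":-0.7},{"az":0.126,"tx":-5.8,"ty":0},{"az":0.126,"tx":-5.8,"ty":0.7},{"az":0.126,"tx":-5.7,"ty":1.5},{"az":0.126,"tx":-5.4,"ty":2.15},{"tz":0},{"tz":0}]'
python3 - <<'E'
from h import *
plan(.5,.2,.23,.24)
E
```

```text
t 0.15 at [0.1838 0.5443 0.2306] turn [-2.000e-03  1.000e-03  1.005e+00] shift [-40.96  22.53   0.06] j6 1.71 shift0 [-40.97 -22.5    0.09]invalid input
```

Perhaps every key is required.

```bash
python3 -m jog '[{"ax":0,"ay":0,"az":0.126,"tx":-5.1,"ty":-2.8,"tz":0,"fingers":8.5}]'; python3 -m jog '[{"az":0.126,"tx":-5.4,"ty":-2.15,"tz":0,"ax":0,"ay":0}]'
python3 - <<'E'
from h import *
plan(.5,.2,.23,.24)
E
```

```text
time_s: 0.28
ee_pos: [0.2222, 0.5033, 0.2306]
ee_rot: [-0.0, 0.223, 0.975, 0.0]
wrist_force: [0.9, -0.6, 0.4]
finger_gap: 0.0849
finger_force: 0.0
t 0.28 at [0.2222 0.5033 0.2306] turn [ 0.    -0.001  0.881] shift [-36.06  19.77   0.06] j6 1.71 shift0 [-3.820e+01 -1.523e+01  3.000e-02]invalid input
```

```bash
python3 -m jog '[{"ax":0,"ay":0,"az":0.126,"tx":-5.4,"ty":-2.15,"tz":0,"fingers":8.5},{"ax":0,"ay":0,"az":0.126,"tx":-5.7,"ty":-1.45,"tz":0,"fingers":8.5},{"ax":0,"ay":0,"az":0.126,"tx":-5.8,"ty":-0.7,"tz":0,"fingers":8.5},{"ax":0,"ay":0,"az":0.126,"tx":-5.8,"ty":0,"tz":0,"fingers":8.5},{"ax":0,"ay":0,"az":0.126,"tx":-5.8,"ty":0.7,"tz":0,"fingers":8.5},{"ax":0,"ay":0,"az":0.126,"tx":-5.7,"ty":1.5,"tz":0,"fingers":8.5},{"ax":0,"ay":0,"az":0.126,"tx":-5.4,"ty":2.15,"tz":0,"fingers":8.5},{"ax":0,"ay":0,"az":0,"tx":0,"ty":0,"tz":0,"fingers":8.5}]'
python3 - <<'E'
from h import *
s=env.get_state(); print(s['ee_pos'],s['ee_rot'],s['joint_vel'].round(3)); np.savez('pics/w1.npz',p=s['ee_pos'],q=s['ee_rot']); save('wrist','w1')
plan(.5,.2,.23,.24)
table(.5,-.17,-.28,7)
E
```

```text
time_s: 1.27
ee_pos: [0.502, 0.1976, 0.2307]
ee_rot: [0.0, 0.621, 0.784, -0.0]
wrist_force: [-0.2, 0.6, 0.5]
finger_gap: 0.0849
finger_force: 0.0
[0.50203185 0.19764125 0.23071801] [ 2.79001032e-04  6.20940817e-01  7.83857387e-01 -1.43989157e-04] [ 0.069 -0.022 -0.033  0.02   0.038 -0.006]
t 1.32 at [0.5004 0.1992 0.2307] turn [-0.001 -0.    -0.006] shift [ 0.08 -0.02  0.07] j6 1.71 shift0 [ 0.08 -0.02  0.07]
az 0.073 tx -5.13 ty -1.23
az 0.073 tx -5.21 ty -0.85
az 0.073 tx -5.25 ty -0.47
az 0.073 tx -5.27 ty -0.08
az 0.073 tx -5.27 ty 0.31
az 0.073 tx -5.23 ty 0.69
az 0.073 tx -5.16 ty 1.08
```

View pics/w1.png

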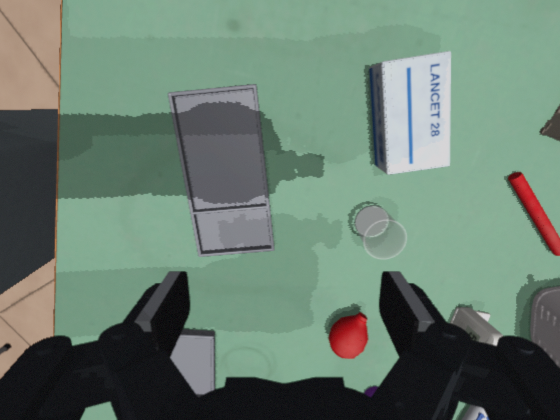

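The wrist view shows:
- tray2 outer corners at (169,93), (256,85), (273,249), (198,255).
- Lancet top corners at (384,62), (450,52), (451,164), (387,173).
- Beaker rim at (385,239) and base at (373,220).
- Bulb at (347,337).

```bash
python3 -m jog '[{"ax":0,"ay":0,"az":0.073,"tx":-5.1,"ty":-1.25,"tz":0,"fingers":8.5},{"ax":0,"ay":0,"az":0.073,"tx":-5.2,"ty":-0.85,"tz":0,"fingers":8.5},{"ax":0,"ay":0,"az":0.073,"tx":-5.25,"ty":-0.5,"tz":0,"fingers":8.5},{"ax":0,"ay":0,"az":0.073,"tx":-5.3,"ty":-0.1,"tz":0,"fingers":8.5},{"ax":0,"ay":0,"az":0.073,"tx":-5.3,"ty":0.3,"tz":0,"fingers":8.5},{"ax":0,"ay":0,"az":0.073,"tx":-5.2,"ty":0.7,"tz":0,"fingers":8.5},{"ax":0,"ay":0,"az":0.073,"tx":-5.15,"ty":1.1,"tz":0,"fingers":8.5},{"ax":0,"ay":0,"az":0,"tx":0,"ty":0,"tz":0,"fingers":8.5},{"ax":0,"ay":0,"az":0,"tx":0,"ty":0,"tz":0,"fingers":8.5}]'
python3 - <<'E'
from h import *
s=env.get_state(); np.savez('pics/w2.npz',p=s['ee_pos'],q=s['ee_rot']); save('wrist','w2')
E
```

```text
time_s: 2.45
ee_pos: [0.5, -0.1669, 0.2311]
ee_rot: [-0.001, 0.796, 0.605, 0.0]
wrist_force: [-0.4, -0.2, 0.6]
finger_gap: 0.0848
finger_force: 0.0
```

View pics/w2.png

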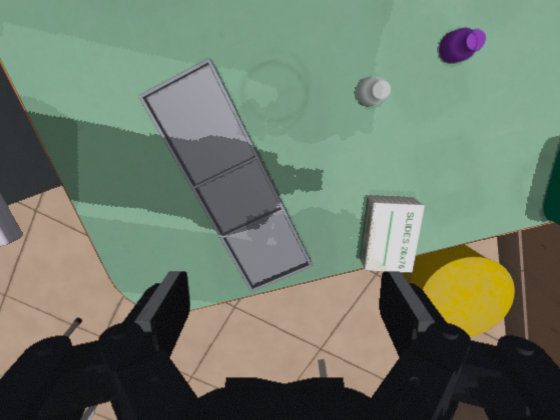

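This view shows tray3 corners at (210,59), (312,262), (251,290), (140,98), the vial cap at (381,90), and the slide carton around (395,235). I'll enlarge the carton.

Run:
```python
import cv2
a=cv2.imread('pics/w2.png')[60:290,345:445]; cv2.imwrite('pics/c3.png',cv2.resize(a,None,fx=2.6,fy=2.6,interpolation=cv2.INTER_CUBIC))
a=cv2.imread('pics/w1.png')[40:370,320:460]; 
b=cv2.resize(a,None,fx=1.8,fy=1.8,interpolation=cv2.INTER_CUBIC)
c=cv2.imread('pics/c3.png'); import numpy as np
o=np.zeros((600,c.shape[1]+b.shape[1],3),'u1'); o[:c.shape[0],:c.shape[1]]=c; o[:b.shape[0],c.shape[1]:]=b; cv2.imwrite('pics/c4.png',o); print(c.shape)
```

```text
(598, 260, 3)
```

View pics/c4.png

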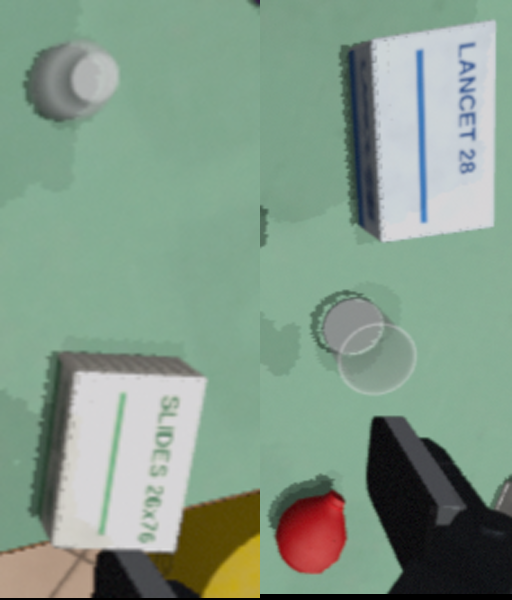

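Enlarged, the box corners, beaker rim and base, vial cap and bulb nozzle (upper right of the ball) are all clear. I'll compute the poses.

Run:
```python
from h import *
P={k:(lambda d:(d['p'],d['q']))(np.load(f'pics/{k}.npz')) for k in('w1','w2')}
l=lambda a:(np.array(a,float)+.5)/2.6-.5+[345,60]
r=lambda a:(np.array(a,float)-[260,0]+.5)/1.8-.5+[320,40]
i=lambda a:np.array(a,float)
for n,w,f,p,z,dx,dy in [('tray3','w2',i,[(210,59),(312,262),(251,290),(140,98)],.014,.083,.254),('tray2','w1',i,[(256,85),(273,249),(198,255),(169,93)],.014,.09,.185),
 ('lancet','w1',r,[(495,21),(494,227),(385,241),(372,40)],.048,.062,.105),('slide','w2',l,[(207,377),(175,552),(54,549),(75,372)],.032,.055,.082)]:
    t,th,e=fit(pix2w('wrist',f(p),z,P[w]),rect(dx,dy)); print(n,t.round(4),round(th,3),(e*1000).round(1).tolist())
for n,w,f,p,z in [('beaker rim','w1',r,(377,359),.057),('beaker base','w1',r,(353,326),.003),('vial','w2',l,(93,78),.042),('bulb','w1',r,(311,533),.024),('nozzle','w1',r,(337,500),.024)]:
    print(n,pix2w('wrist',f(p),z,P[w]).round(4))
```

```text
tray3 [ 0.4432 -0.1618] 0.176 [[0.7, -2.3], [-0.6, 3.9], [-0.9, 1.5], [0.8, -3.1]]
tray2 [0.4396 0.1837] 0.315 [[0.1, -1.1], [-0.6, 1.2], [-0.3, 1.0], [0.7, -1.1]]
lancet [0.611  0.2916] 0.381 [[-0.5, -1.2], [-1.0, -0.3], [0.9, 1.7], [0.5, -0.2]]
slide [ 0.6011 -0.2629] -0.308 [[-0.1, -0.3], [-0.5, 0.7], [0.6, -0.2], [0.1, -0.2]]
beaker rim [[0.6173 0.1677]]
beaker base [[0.6169 0.1682]]
vial [[ 0.6128 -0.1044]]
bulb [[0.6282 0.0201]]
nozzle [[0.6378 0.0503]]
```

Run:
```python
from h import *
plan(.600,-.263,.008,-.300)
```

```text
t 2.5 at [ 0.5001 -0.1666  0.2312] turn [-0.001 -0.001  0.029] shift [-6.25 12.39 22.32] j6 1.46 shift0 [-6.63 12.22 22.3 ]
```

```bash
python3 -m jog '[{"ax":0,"ay":0,"az":0.029,"tx":0,"ty":0,"tz":2,"fingers":8.5},{"ax":0,"ay":0,"az":0,"tx":-2.1,"ty":4.1,"tz":3.5,"fingers":8.5},{"ax":0,"ay":0,"az":0,"tx":-2.1,"ty":4.1,"tz":3.5,"fingers":8.5},{"ax":0,"ay":0,"az":0,"tx":-2.05,"ty":4.2,"tz":3.5,"fingers":8.5},{"ax":0,"ay":0,"az":0,"tx":0,"ty":0,"tz":5,"fingers":8.5},{"ax":0,"ay":0,"az":0,"tx":0,"ty":0,"tz":4.8,"fingers":8.5},{"ax":0,"ay":0,"az":0,"tx":0,"ty":0,"tz":0,"fingers":8.5},{"ax":0,"ay":0,"az":0,"tx":0,"ty":0,"tz":0,"fingers":8.5}]'
python3 - <<'E'
from h import *
s=env.get_state()
plan(.600,-.263,.008,-.300); save('side','s2')
a=cv2.imread('pics/s2.png')[250:400,280:440]; cv2.imwrite('pics/c5.png',cv2.resize(a,None,fx=3.5,fy=3.5,interpolation=cv2.INTER_CUBIC))
E
```

```text
time_s: 3.5
ee_pos: [0.6012, -0.2643, 0.0102]
ee_rot: [0.001, 0.805, 0.593, 0.0]
wrist_force: [0.4, -1.2, 0.6]
finger_gap: 0.085
finger_force: 0.0
t 3.5 at [ 0.6012 -0.2643  0.0102] turn [ 0.002  0.    -0.001] shift [ 0.09 -0.15  0.22] j6 1.46 shift0 [ 0.09 -0.15  0.22]
```

View pics/c5.png

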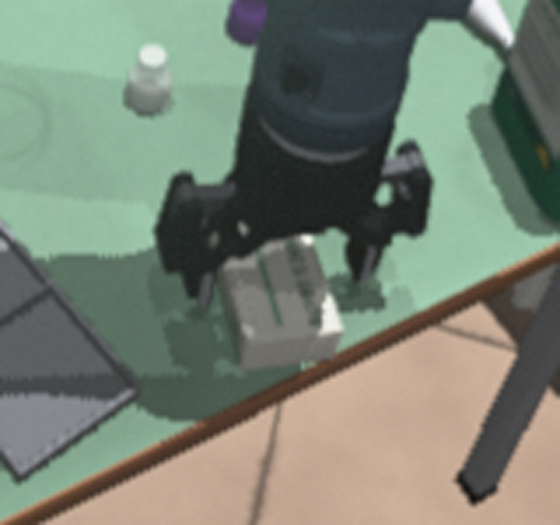

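The fingers straddle the carton cleanly and are well centred. Closing and lifting.

```bash
python3 -m jog '[{"ax":0,"ay":0,"az":0,"tx":0,"ty":0,"tz":0.2,"fingers":4},{"ax":0,"ay":0,"az":0,"tx":0,"ty":0,"tz":0,"fingers":4},{"ax":0,"ay":0,"az":0,"tx":0,"ty":0,"tz":0,"fingers":4},{"ax":0,"ay":0,"az":0,"tx":0,"ty":0,"tz":0,"fingers":4},{"ax":0,"ay":0,"az":0,"tx":0,"ty":0,"tz":0,"fingers":4}]' 40
python3 - <<'E'
from h import *
s=env.get_state(); print(s['ee_pos'])
table(.429,-.092,.170,6); plan(.429,-.092,.013,.170)
E
```

```text
time_s: 4.18
ee_pos: [0.6011, -0.2657, 0.0082]
ee_rot: [0.001, 0.806, 0.592, 0.001]
wrist_force: [-1.1, 0.6, 7.4]
finger_gap: 0.0543
finger_force: 44.0
[ 0.60107822 -0.26570076  0.00818181]
az -0.079 tx 1.91 ty -3.60
az -0.079 tx 2.19 ty -3.44
az -0.079 tx 2.45 ty -3.26
az -0.079 tx 2.70 ty -3.05
az -0.079 tx 2.93 ty -2.83
az -0.079 tx 3.14 ty -2.59
t 4.17 at [ 0.6011 -0.2657  0.0082] turn [ 0.003  0.001 -0.473] shift [ 20.03 -14.02  -0.48] j6 1.19 shift0 [ 11.45 -21.6   -0.54]
```

```bash
python3 -m jog '[{"ax":0,"ay":0,"az":0,"tx":0,"ty":0,"tz":-3,"fingers":4},{"ax":0,"ay":0,"az":0,"tx":0,"ty":0,"tz":-4,"fingers":4},{"ax":0,"ay":0,"az":-0.079,"tx":1.9,"ty":-3.6,"tz":0,"fingers":4},{"ax":0,"ay":0,"az":-0.079,"tx":2.2,"ty":-3.4,"tz":0,"fingers":4},{"ax":0,"ay":0,"az":-0.079,"tx":2.45,"ty":-3.3,"tz":0,"fingers":4},{"ax":0,"ay":0,"az":-0.079,"tx":2.7,"ty":-3.1,"tz":0,"fingers":4},{"ax":0,"ay":0,"az":-0.079,"tx":2.9,"ty":-2.8,"tz":0,"fingers":4},{"ax":0,"ay":0,"az":-0.079,"tx":3.1,"ty":-2.6,"tz":0,"fingers":4},{"ax":0,"ay":0,"az":0,"tx":0,"ty":0,"tz":3,"fingers":4},{"ax":0,"ay":0,"az":0,"tx":0,"ty":0,"tz":0,"fingers":4},{"ax":0,"ay":0,"az":0,"tx":0,"ty":0,"tz":0,"fingers":4}]'
python3 - <<'E'
from h import *
plan(.429,-.092,.013,.170)
save('side','s3')
a=cv2.imread('pics/s3.png')[230:400,180:360]; cv2.imwrite('pics/c6.png',cv2.resize(a,None,fx=3.3,fy=3.3,interpolation=cv2.INTER_CUBIC))
E
```

```text
time_s: 5.55
ee_pos: [0.4283, -0.0926, 0.0469]
ee_rot: [0.0, 0.644, 0.765, 0.0]
wrist_force: [-0.0, -0.4, -1.2]
finger_gap: 0.0542
finger_force: 43.3
t 5.55 at [ 0.4283 -0.0926  0.0469] turn [0.001 0.    0.001] shift [0.05 0.08 3.39] j6 1.19 shift0 [0.05 0.08 3.39]
```

View pics/c6.png

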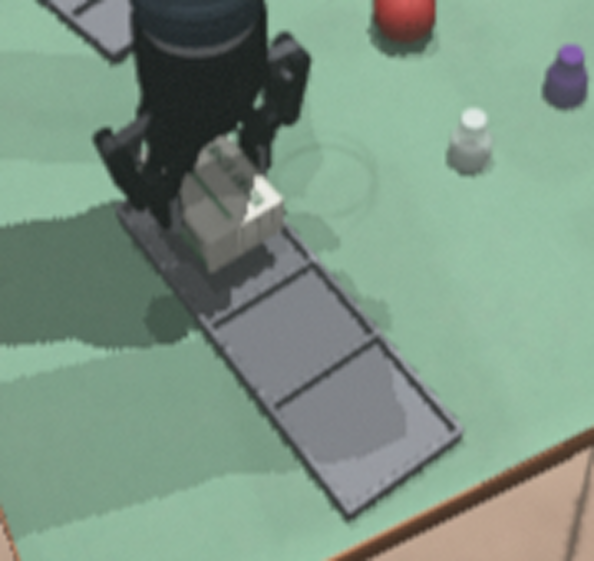

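The carton is held flat and aligned over the long bay. Lowering, releasing and rising.

```bash
python3 -m jog '[{"ax":0,"ay":0,"az":0,"tx":0,"ty":0,"tz":2,"fingers":4},{"ax":0,"ay":0,"az":0,"tx":0.05,"ty":0.1,"tz":1.3,"fingers":4},{"ax":0,"ay":0,"az":0,"tx":0,"ty":0,"tz":0,"fingers":4},{"ax":0,"ay":0,"az":0,"tx":0,"ty":0,"tz":0,"fingers":4}]'
```

```text
time_s: 6.1
ee_pos: [0.4287, -0.0916, 0.0136]
ee_rot: [-0.0, 0.644, 0.765, 0.0]
wrist_force: [-0.5, -0.2, -1.6]
finger_gap: 0.0538
finger_force: 43.3
```

```bash
python3 -m jog '[{"ax":0,"ay":0,"az":0,"tx":0,"ty":0,"tz":0,"fingers":7},{"ax":0,"ay":0,"az":0,"tx":0,"ty":0,"tz":0,"fingers":7},{"ax":0,"ay":0,"az":0,"tx":0,"ty":0,"tz":0,"fingers":7},{"ax":0,"ay":0,"az":0,"tx":0,"ty":0,"tz":-5,"fingers":7},{"ax":0,"ay":0,"az":0,"tx":0,"ty":0,"tz":-5,"fingers":7.5},{"ax":0,"ay":0,"az":0,"tx":0,"ty":0,"tz":0,"fingers":7.5}]'
python3 - <<'E'
from h import *
table(.615,.1665,.264,6);plan(.615,.1665,.028,.264)
E
```

```text
time_s: 6.85
ee_pos: [0.432, -0.0927, 0.1172]
ee_rot: [0.004, 0.644, 0.765, 0.002]
wrist_force: [0.7, -0.4, 0.3]
finger_gap: 0.0755
finger_force: 0.0
az -0.015 tx 3.74 ty 3.74
az -0.015 tx 3.68 ty 3.80
az -0.015 tx 3.62 ty 3.86
az -0.015 tx 3.56 ty 3.91
az -0.015 tx 3.50 ty 3.97
az -0.015 tx 3.44 ty 4.02
t 6.85 at [ 0.432  -0.0927  0.1172] turn [ 0.007  0.005 -0.093] shift [20.25 24.43  8.92] j6 1.57 shift0 [22.47 22.38  9.  ]
```

```bash
python3 -m jog '[{"ax":0,"ay":0,"az":-0.015,"tx":3.75,"ty":3.7,"tz":0,"fingers":8},{"ax":0,"ay":0,"az":-0.015,"tx":3.7,"ty":3.8,"tz":0,"fingers":8},{"ax":0,"ay":0,"az":-0.015,"tx":3.6,"ty":3.85,"tz":0,"fingers":8},{"ax":0,"ay":0,"az":-0.015,"tx":3.55,"ty":3.9,"tz":0,"fingers":8},{"ax":0,"ay":0,"az":-0.015,"tx":3.5,"ty":3.95,"tz":0,"fingers":8},{"ax":0,"ay":0,"az":-0.015,"tx":3.45,"ty":4.0,"tz":0,"fingers":8},{"ax":0,"ay":0,"az":0,"tx":0,"ty":0,"tz":2,"fingers":8},{"ax":0,"ay":0,"az":0,"tx":0,"ty":0,"tz":0,"fingers":8}]'
python3 - <<'E'
from h import *
plan(.615,.1665,.026,.264)
s=env.get_state();P=(s['ee_pos'],s['ee_rot']);np.savez('pics/w3.npz',p=P[0],q=P[1]);save('wrist','w3')
E
```

```text
time_s: 7.85
ee_pos: [0.6088, 0.1675, 0.0902]
ee_rot: [-0.002, 0.609, 0.793, -0.002]
wrist_force: [-1.1, -0.6, 0.2]
finger_gap: 0.0801
finger_force: 0.0
t 7.85 at [0.6088 0.1675 0.0902] turn [-0.006 -0.001 -0.002] shift [-0.26  0.58  6.42] j6 1.57 shift0 [-0.27  0.61  6.42]
```

View pics/w3.png

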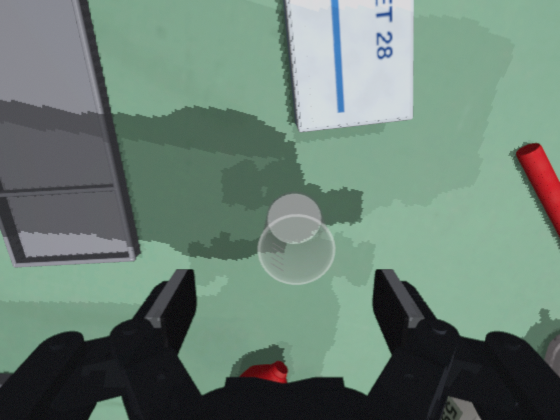

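The beaker rim is at (296,249) and its base at (294,219), slightly right of the finger midline (284), which matches the planned +0.6 cm.

```bash
python3 - <<'E'
from h import *
d=np.load('pics/w3.npz');P=(d['p'],d['q'])
print(pix2w('wrist',(296,249),.057,P),pix2w('wrist',(294,219),.003,P))
E
python3 -m jog '[{"ax":0,"ay":0,"az":0,"tx":-0.25,"ty":0.65,"tz":0,"fingers":8},{"ax":0,"ay":0,"az":0,"tx":0,"ty":0,"tz":3.4,"fingers":8},{"ax":0,"ay":0,"az":0,"tx":0,"ty":0,"tz":3,"fingers":8},{"ax":0,"ay":0,"az":0,"tx":0,"ty":0,"tz":0,"fingers":8},{"ax":0,"ay":0,"az":0,"tx":0,"ty":0,"tz":0,"fingers":3.5},{"ax":0,"ay":0,"az":0,"tx":0,"ty":0,"tz":0,"fingers":3.5},{"ax":0,"ay":0,"az":0,"tx":0,"ty":0,"tz":0,"fingers":3.5},{"ax":0,"ay":0,"az":0,"tx":0,"ty":0,"tz":0,"fingers":3.5},{"ax":0,"ay":0,"az":0,"tx":0,"ty":0,"tz":0,"fingers":3.5},{"ax":0,"ay":0,"az":0,"tx":0,"ty":0,"tz":0,"fingers":3.5}]' 25
python3 - <<'E'
from h import *
s=env.get_state()
# middle bay
t,th=np.array([.4412,-.163]),.17; g=t+[.0145*np.sin(th),-.0145*np.cos(th)]; print(g)
table(g[0],g[1],th,7); plan(g[0],g[1],.031,th)
E
```

```text
[[0.61716556 0.16731647]] [[0.61745434 0.16660728]]
time_s: 9.15
ee_pos: [0.6195, 0.1669, 0.0313]
ee_rot: [0.001, 0.609, 0.793, 0.001]
wrist_force: [-0.8, -0.1, 6.3]
finger_gap: 0.0433
finger_force: 25.1
[ 0.44365314 -0.17729098]
az 0.013 tx -4.10 ty -3.70
az 0.013 tx -4.15 ty -3.64
az 0.013 tx -4.20 ty -3.59
az 0.013 tx -4.24 ty -3.53
az 0.013 tx -4.29 ty -3.48
az 0.013 tx -4.33 ty -3.42
az 0.013 tx -4.38 ty -3.36
t 9.15 at [0.6195 0.1669 0.0313] turn [0.004 0.    0.091] shift [-3.095e+01 -2.315e+01  3.000e-02] j6 1.02 shift0 [-28.72 -25.87  -0.05]
```

```bash
python3 -m jog '[{"ax":0,"ay":0,"az":0,"tx":0,"ty":0,"tz":-4,"fingers":3.5},{"ax":0,"ay":0,"az":0,"tx":0,"ty":0,"tz":-4,"fingers":3.5},{"ax":0,"ay":0,"az":0.013,"tx":-4.1,"ty":-3.7,"tz":0,"fingers":3.5},{"ax":0,"ay":0,"az":0.013,"tx":-4.15,"ty":-3.6,"tz":0,"fingers":3.5},{"ax":0,"ay":0,"az":0.013,"tx":-4.2,"ty":-3.6,"tz":0,"fingers":3.5},{"ax":0,"ay":0,"az":0.013,"tx":-4.25,"ty":-3.5,"tz":0,"fingers":3.5},{"ax":0,"ay":0,"az":0.013,"tx":-4.3,"ty":-3.5,"tz":0,"fingers":3.5},{"ax":0,"ay":0,"az":0.013,"tx":-4.3,"ty":-3.4,"tz":0,"fingers":3.5},{"ax":0,"ay":0,"az":0.013,"tx":-4.4,"ty":-3.4,"tz":0,"fingers":3.5},{"ax":0,"ay":0,"az":0,"tx":0,"ty":0,"tz":3,"fingers":3.5},{"ax":0,"ay":0,"az":0,"tx":0,"ty":0,"tz":0,"fingers":3.5},{"ax":0,"ay":0,"az":0,"tx":0,"ty":0,"tz":0,"fingers":3.5}]'
python3 - <<'E'
from h import *
plan(.445,-.1765,.036,.170)
s=env.get_state();P=(s['ee_pos'],s['ee_rot']);np.savez('pics/w4.npz',p=P[0],q=P[1]);save('wrist','w4')
E
```

```text
time_s: 10.65
ee_pos: [0.4426, -0.1771, 0.0799]
ee_rot: [0.0, 0.644, 0.765, 0.0]
wrist_force: [0.2, -0.3, -0.3]
finger_gap: 0.0433
finger_force: 26.1
t 10.65 at [ 0.4426 -0.1771  0.0799] turn [ 0.    -0.     0.001] shift [0.02 0.25 4.39] j6 1.02 shift0 [0.02 0.25 4.39]
```

View pics/w4.png

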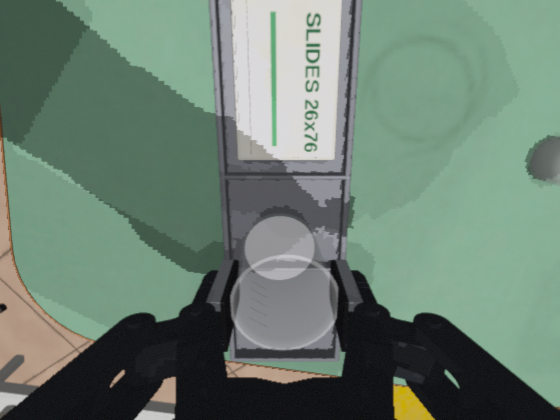

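The slide carton sits inside the long bay with gaps all round. The beaker hangs over the middle bay, with the divider at row 176. A quick check of the bay position follows.

Run:
```python
from h import *
d=np.load('pics/w4.npz');P=(d['p'],d['q'])
a=pix2w('wrist',[(286,176),(217,100),(352,100)],.014,P); print(a)
th=.17; Rm=np.array([[np.cos(th),np.sin(th)],[-np.sin(th),np.cos(th)]])
print('divider(local y should be +.0185) rel tray3 wrist', (Rm@(a-[.4432,-.1618]).T).T.round(4),'tcp',(Rm@(P[0][:2]-[.4432,-.1618])).round(4))
```

```text
[[ 0.43947733 -0.14344517]
 [ 0.39100383 -0.10499923]
 [ 0.47034824 -0.09130913]]
divider(local y should be +.0185) rel tray3 wrist [[-0.0006  0.0187]
 [-0.0418  0.0648]
 [ 0.0387  0.0649]] tcp [-0.0032 -0.015 ]
```

```bash
python3 -m jog '[{"ax":0,"ay":0,"az":0,"tx":0,"ty":0.2,"tz":2,"fingers":3.5},{"ax":0,"ay":0,"az":0,"tx":0,"ty":0,"tz":2.3,"fingers":3.5},{"ax":0,"ay":0,"az":0,"tx":0,"ty":0,"tz":0,"fingers":3.5},{"ax":0,"ay":0,"az":0,"tx":0,"ty":0,"tz":0,"fingers":3.5}]'
```

```text
time_s: 11.2
ee_pos: [0.445, -0.177, 0.0373]
ee_rot: [0.0, 0.644, 0.765, 0.0]
wrist_force: [0.7, -0.3, -0.7]
finger_gap: 0.0432
finger_force: 25.6
```

```bash
python3 -m jog '[{"ax":0,"ay":0,"az":0,"tx":0,"ty":0,"tz":0.15,"fingers":3.5},{"ax":0,"ay":0,"az":0,"tx":0,"ty":0,"tz":0,"fingers":4.6},{"ax":0,"ay":0,"az":0,"tx":0,"ty":0,"tz":0,"fingers":6},{"ax":0,"ay":0,"az":0,"tx":0,"ty":0,"tz":0,"fingers":7},{"ax":0,"ay":0,"az":0,"tx":0,"ty":0,"tz":0,"fingers":7},{"ax":0,"ay":0,"az":0,"tx":0,"ty":0,"tz":-4,"fingers":7},{"ax":0,"ay":0,"az":0,"tx":0,"ty":0,"tz":-5,"fingers":8},{"ax":0,"ay":0,"az":0,"tx":0,"ty":0,"tz":0,"fingers":8}]'
python3 - <<'E'
from h import *
table(.628,.020,-.32,6);plan(.628,.020,.007,-.32)
E
```

```text
time_s: 12.2
ee_pos: [0.4474, -0.1789, 0.1286]
ee_rot: [0.004, 0.645, 0.765, 0.001]
wrist_force: [0.6, -0.7, 0.6]
finger_gap: 0.0801
finger_force: 0.0
az 0.082 tx 2.76 ty 3.53
az 0.082 tx 3.04 ty 3.29
az 0.082 tx 3.29 ty 3.03
az 0.082 tx 3.53 ty 2.75
az 0.082 tx 3.74 ty 2.46
az 0.082 tx 3.93 ty 2.14
t 12.2 at [ 0.4474 -0.1789  0.1286] turn [0.008 0.003 0.49 ] shift [24.56 10.89 12.16] j6 1.92 shift0 [16.61 21.09 12.21]
```

```bash
python3 -m jog '[{"ax":0,"ay":0,"az":0.082,"tx":2.75,"ty":3.55,"tz":0,"fingers":8},{"ax":0,"ay":0,"az":0.082,"tx":3.05,"ty":3.3,"tz":0,"fingers":8},{"ax":0,"ay":0,"az":0.082,"tx":3.3,"ty":3.0,"tz":0,"fingers":8},{"ax":0,"ay":0,"az":0.082,"tx":3.5,"ty":2.75,"tz":0,"fingers":8},{"ax":0,"ay":0,"az":0.082,"tx":3.75,"ty":2.45,"tz":0,"fingers":8},{"ax":0,"ay":0,"az":0.082,"tx":3.9,"ty":2.15,"tz":0,"fingers":8},{"ax":0,"ay":0,"az":0,"tx":0,"ty":0,"tz":3.5,"fingers":8.5},{"ax":0,"ay":0,"az":0,"tx":0,"ty":0,"tz":0,"fingers":8.5},{"ax":0,"ay":0,"az":0,"tx":0,"ty":0,"tz":0,"fingers":8.5}]'
python3 - <<'E'
from h import *
plan(.628,.020,.007,-.32)
s=env.get_state();P=(s['ee_pos'],s['ee_rot']);np.savez('pics/w5.npz',p=P[0],q=P[1]);p,d=save('wrist','w5')
cv2.imwrite('pics/c7.png',cv2.imread('pics/w5.png')[120:400,140:440])
E
```

```text
time_s: 13.32
ee_pos: [0.6242, 0.0208, 0.0897]
ee_rot: [-0.0, 0.811, 0.584, -0.001]
wrist_force: [0.5, -0.2, 0.4]
finger_gap: 0.085
finger_force: 0.0
t 13.32 at [0.6242 0.0208 0.0897] turn [-0.001  0.    -0.003] shift [0.04 0.39 8.27] j6 1.92 shift0 [0.04 0.4  8.26]
```

View pics/c7.png

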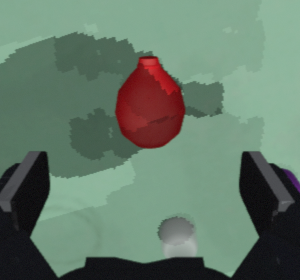

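The bulb's nozzle points straight up in the view, so the yaw is right. Its widest part is at full-frame pixel (290,224).

Run:
```python
from h import *
d=np.load('pics/w5.npz');P=(d['p'],d['q']); a=pix2w('wrist',(290.5,224),.023,P)[0]; print(a)
plan(a[0],a[1],.007,-.32)
```

```text
[0.62997768 0.02036003]
t 13.38 at [0.6249 0.0207 0.0904] turn [ 0.    -0.    -0.003] shift [0.13 0.49 8.34] j6 1.92 shift0 [0.13 0.49 8.34]
```

```bash
python3 -m jog '[{"ax":0,"ay":0,"az":0,"tx":0.1,"ty":0.5,"tz":0,"fingers":8.5},{"ax":0,"ay":0,"az":0,"tx":0,"ty":0,"tz":4.3,"fingers":8.5},{"ax":0,"ay":0,"az":0,"tx":0,"ty":0,"tz":4,"fingers":8.5},{"ax":0,"ay":0,"az":0,"tx":0,"ty":0,"tz":0,"fingers":8.5},{"ax":0,"ay":0,"az":0,"tx":0,"ty":0,"tz":0,"fingers":8.5}]'
```

```text
time_s: 14.0
ee_pos: [0.6314, 0.0202, 0.0086]
ee_rot: [0.001, 0.811, 0.584, 0.001]
wrist_force: [0.7, -0.7, 0.5]
finger_gap: 0.0847
finger_force: 0.0
```

```bash
python3 -m jog '[{"ax":0,"ay":0,"az":0,"tx":0,"ty":0,"tz":0,"fingers":4},{"ax":0,"ay":0,"az":0,"tx":0,"ty":0,"tz":0,"fingers":4},{"ax":0,"ay":0,"az":0,"tx":0,"ty":0,"tz":0,"fingers":4},{"ax":0,"ay":0,"az":0,"tx":0,"ty":0,"tz":0,"fingers":4},{"ax":0,"ay":0,"az":0,"tx":0,"ty":0,"tz":0,"fingers":4},{"ax":0,"ay":0,"az":0,"tx":0,"ty":0,"tz":0,"fingers":4}]' 25
```

```text
time_s: 14.75
ee_pos: [0.6312, 0.0205, 0.0086]
ee_rot: [0.001, 0.811, 0.585, 0.001]
wrist_force: [-1.4, 0.1, 4.7]
finger_gap: 0.0448
finger_force: 24.9
```

The gap of 44.8 mm is above the widest part. I'll regrip 3 mm lower.

```bash
python3 -m jog '[{"ax":0,"ay":0,"az":0,"tx":0,"ty":0,"tz":0,"fingers":6.5},{"ax":0,"ay":0,"az":0,"tx":0,"ty":0,"tz":0,"fingers":6.5},{"ax":0,"ay":0,"az":0,"tx":0,"ty":0,"tz":0.35,"fingers":6.5},{"ax":0,"ay":0,"az":0,"tx":0,"ty":0,"tz":0,"fingers":4},{"ax":0,"ay":0,"az":0,"tx":0,"ty":0,"tz":0,"fingers":4},{"ax":0,"ay":0,"az":0,"tx":0,"ty":0,"tz":0,"fingers":4},{"ax":0,"ay":0,"az":0,"tx":0,"ty":0,"tz":0,"fingers":4},{"ax":0,"ay":0,"az":0,"tx":0,"ty":0,"tz":0,"fingers":4}]' 25
python3 -m jog '[{"ax":0,"ay":0,"az":0,"tx":0,"ty":0,"tz":-1,"fingers":4},{"ax":0,"ay":0,"az":0,"tx":0,"ty":0,"tz":-3,"fingers":4},{"ax":0,"ay":0,"az":0,"tx":0,"ty":0,"tz":-4,"fingers":4},{"ax":0,"ay":0,"az":0,"tx":0,"ty":0,"tz":0,"fingers":4}]'
python3 - <<'E'
from h import *
th=.17; t=np.array([.4432,-.1618]); g=t+[.0865*np.sin(th)-.001,-.0865*np.cos(th)]; print(g)
table(g[0],g[1],th,6); plan(g[0],g[1],.011,th)
save('side','s4'); a=cv2.imread('pics/s4.png')[130:330,200:400]; cv2.imwrite('pics/c8.png',cv2.resize(a,None,fx=3,fy=3,interpolation=cv2.INTER_CUBIC))
E
```

```text
time_s: 15.75
ee_pos: [0.6299, 0.0205, 0.0032]
ee_rot: [-0.0, 0.811, 0.585, -0.0]
wrist_force: [-0.5, 0.1, -0.4]
finger_gap: 0.0451
finger_force: 25.6
time_s: 16.25
ee_pos: [0.6335, 0.0203, 0.0881]
ee_rot: [0.003, 0.811, 0.585, 0.003]
wrist_force: [0.0, 0.3, -1.0]
finger_gap: 0.0451
finger_force: 25.7
[ 0.45683427 -0.24705308]
az -0.082 tx -5.16 ty -1.38
az -0.082 tx -5.03 ty -1.80
az -0.082 tx -4.86 ty -2.21
az -0.082 tx -4.67 ty -2.60
az -0.082 tx -4.44 ty -2.97
az -0.082 tx -4.18 ty -3.32
t 16.25 at [0.6335 0.0203 0.0881] turn [ 0.009 -0.    -0.492] shift [-23.36 -21.94   7.71] j6 0.91 shift0 [-30.97  -8.36   7.57]
```

View pics/c8.png

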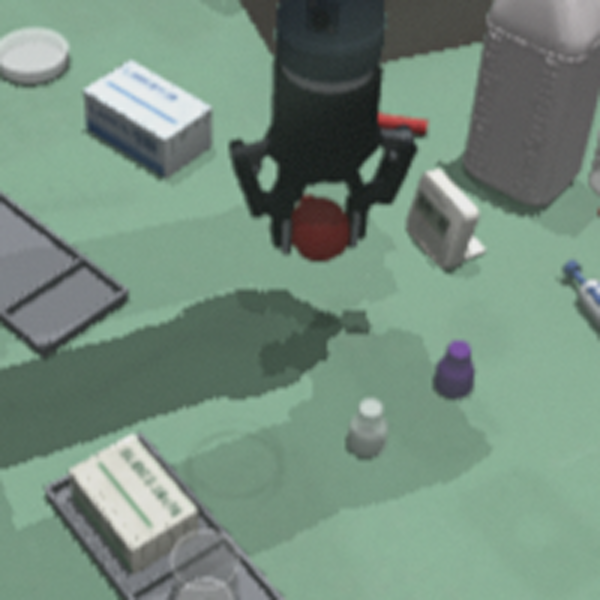

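The bulb is held upright and level. Carrying it to the short bay.

```bash
python3 -m jog '[{"ax":0,"ay":0,"az":-0.082,"tx":-5.2,"ty":-1.4,"tz":0,"fingers":4},{"ax":0,"ay":0,"az":-0.082,"tx":-5.0,"ty":-1.8,"tz":0,"fingers":4},{"ax":0,"ay":0,"az":-0.082,"tx":-4.9,"ty":-2.2,"tz":0,"fingers":4},{"ax":0,"ay":0,"az":-0.082,"tx":-4.7,"ty":-2.6,"tz":0,"fingers":4},{"ax":0,"ay":0,"az":-0.082,"tx":-4.6,"ty":-3.0,"tz":0,"fingers":4},{"ax":0,"ay":0,"az":-0.082,"tx":-4.4,"ty":-3.3,"tz":0,"fingers":4},{"ax":0,"ay":0,"az":0,"tx":0,"ty":0,"tz":3.5,"fingers":4},{"ax":0,"ay":0,"az":0,"tx":0,"ty":0,"tz":0,"fingers":4},{"ax":0,"ay":0,"az":0,"tx":0,"ty":0,"tz":0,"fingers":4}]'
python3 - <<'E'
from h import *
plan(.4576,-.2515,.0105,.17)
s=env.get_state();P=(s['ee_pos'],s['ee_rot']);np.savez('pics/w6.npz',p=P[0],q=P[1]);p,d=save('wrist','w6')
E
```

```text
time_s: 17.42
ee_pos: [0.453, -0.2506, 0.0483]
ee_rot: [-0.001, 0.644, 0.765, 0.0]
wrist_force: [0.0, -0.4, -0.8]
finger_gap: 0.0448
finger_force: 25.9
t 17.43 at [ 0.453  -0.2506  0.0483] turn [-0.001 -0.001  0.001] shift [-0.17  0.43  3.78] j6 0.9 shift0 [-0.17  0.44  3.77]
```

View pics/w6.png

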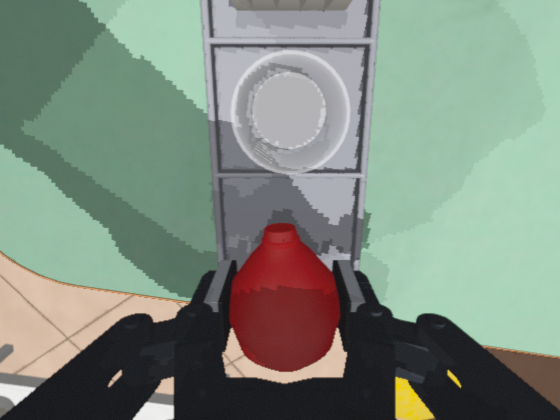

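The beaker stands upright in the middle bay and the bulb hangs over the short bay (divider at row 175). By my count this was the 15th picture viewed, one over the limit of 14, so I'll view no more and use numeric checks from here.

```bash
python3 -m jog '[{"ax":0,"ay":0,"az":0,"tx":-0.15,"ty":0.35,"tz":2,"fingers":4},{"ax":0,"ay":0,"az":0,"tx":0,"ty":0,"tz":1.4,"fingers":4},{"ax":0,"ay":0,"az":0,"tx":0,"ty":0,"tz":0.35,"fingers":4},{"ax":0,"ay":0,"az":0,"tx":0,"ty":0,"tz":0,"fingers":4},{"ax":0,"ay":0,"az":0,"tx":0,"ty":0,"tz":0,"fingers":4}]'
```

```text
time_s: 18.1
ee_pos: [0.4573, -0.2525, 0.0113]
ee_rot: [0.0, 0.644, 0.765, 0.0]
wrist_force: [0.2, -0.2, -0.7]
finger_gap: 0.0452
finger_force: 25.9
```

```bash
python3 -m jog '[{"ax":0,"ay":0,"az":0,"tx":0,"ty":0,"tz":0.2,"fingers":4},{"ax":0,"ay":0,"az":0,"tx":0,"ty":0,"tz":0,"fingers":4},{"ax":0,"ay":0,"az":0,"tx":0,"ty":0,"tz":0,"fingers":4.5},{"ax":0,"ay":0,"az":0,"tx":0,"ty":0,"tz":0,"fingers":5},{"ax":0,"ay":0,"az":0,"tx":0,"ty":0,"tz":0,"fingers":6},{"ax":0,"ay":0,"az":0,"tx":0,"ty":0,"tz":0,"fingers":7}]'
python3 -m jog '[{"ax":0,"ay":0,"az":0,"tx":0,"ty":0,"tz":0,"fingers":7},{"ax":0,"ay":0,"az":0,"tx":0,"ty":0,"tz":-4,"fingers":7},{"ax":0,"ay":0,"az":0,"tx":0,"ty":0,"tz":-5,"fingers":8},{"ax":0,"ay":0,"az":0,"tx":0,"ty":0,"tz":-1,"fingers":8.5},{"ax":0,"ay":0,"az":0,"tx":0,"ty":0,"tz":0,"fingers":8.5}]'
python3 - <<'E'
from h import *
table(.611,.2916,.378,10);plan(.611,.2916,.011,.378)
E
```

```text
time_s: 18.85
ee_pos: [0.457, -0.2523, 0.0088]
ee_rot: [0.0, 0.645, 0.765, 0.0]
wrist_force: [0.7, 0.1, -0.0]
finger_gap: 0.0699
finger_force: 0.0
time_s: 19.48
ee_pos: [0.4574, -0.2526, 0.1092]
ee_rot: [0.001, 0.645, 0.765, 0.0]
wrist_force: [-0.2, -0.5, 0.6]
finger_gap: 0.0852
finger_force: 0.0
az -0.021 tx 5.10 ty 2.43
az -0.021 tx 5.05 ty 2.54
az -0.021 tx 5.00 ty 2.64
az -0.021 tx 4.94 ty 2.75
az -0.021 tx 4.88 ty 2.85
az -0.021 tx 4.82 ty 2.95
az -0.021 tx 4.76 ty 3.05
az -0.021 tx 4.70 ty 3.15
az -0.021 tx 4.63 ty 3.25
az -0.021 tx 4.56 ty 3.34
t 19.48 at [ 0.4574 -0.2526  0.1092] turn [ 0.001  0.001 -0.208] shift [44.91 34.36  9.82] j6 1.64 shift0 [51.05 24.33  9.8 ]
```

```bash
python3 -m jog '[{"ax":0,"ay":0,"az":-0.021,"tx":5.1,"ty":2.4,"tz":0,"fingers":8.5},{"ax":0,"ay":0,"az":-0.021,"tx":5.05,"ty":2.55,"tz":0,"fingers":8.5},{"ax":0,"ay":0,"az":-0.021,"tx":5.0,"ty":2.65,"tz":0,"fingers":8.5},{"ax":0,"ay":0,"az":-0.021,"tx":4.95,"ty":2.75,"tz":0,"fingers":8.5},{"ax":0,"ay":0,"az":-0.021,"tx":4.9,"ty":2.85,"tz":0,"fingers":8.5},{"ax":0,"ay":0,"az":-0.021,"tx":4.8,"ty":2.95,"tz":0,"fingers":8.5},{"ax":0,"ay":0,"az":-0.021,"tx":4.75,"ty":3.05,"tz":0,"fingers":8.5},{"ax":0,"ay":0,"az":-0.021,"tx":4.7,"ty":3.15,"tz":0,"fingers":8.5},{"ax":0,"ay":0,"az":-0.021,"tx":4.65,"ty":3.25,"tz":0,"fingers":8.5},{"ax":0,"ay":0,"az":-0.02,"tx":4.55,"ty":3.35,"tz":0,"fingers":8.5},{"ax":0,"ay":0,"az":0,"tx":0,"ty":0,"tz":0,"fingers":8.5},{"ax":0,"ay":0,"az":0,"tx":0,"ty":0,"tz":0,"fingers":8.5}]'
python3 - <<'E'
from h import *
plan(.611,.2916,.011,.38)
s=env.get_state();P=(s['ee_pos'],s['ee_rot']);np.savez('pics/w7.npz',p=P[0],q=P[1]);p,d=save('wrist','w7')
# white top face: fit a rotated rectangle
m=((p.min(2)>150)*255).astype('u1'); m=cv2.morphologyEx(m,cv2.MORPH_CLOSE,np.ones((15,15),'u1'))
for c in cv2.findContours(m,0,2)[0]:
    if cv2.contourArea(c)>4000:
        r=cv2.minAreaRect(c); b=cv2.boxPoints(r); print(r); w=pix2w('wrist',b,.048,P); print(w.round(4).tolist(),w.mean(0))
        e=w[1]-w[0],w[2]-w[1]; print([(round(float(np.hypot(*x)),4),round(float(np.arctan2(x[1],x[0])),3)) for x in e])
E
```

```text
time_s: 20.98
ee_pos: [0.6086, 0.2913, 0.1065]
ee_rot: [-0.001, 0.561, 0.828, -0.002]
wrist_force: [-0.3, -0.1, 0.1]
finger_gap: 0.0851
finger_force: 0.0
t 20.98 at [0.6086 0.2913 0.1065] turn [-0.004  0.    -0.001] shift [-0.06  0.23  9.55] j6 1.64 shift0 [-0.06  0.27  9.55]
```

```bash
cat >> h.py <<'E'
def top_rect(fn,zlo,zhi,near,rad=.09,cam='wrist'):
    d=np.load(f'pics/{fn}_d.npy'); c=env.calibration(cam);K=c['camera_matrix']
    if cam=='wrist':
        q=np.load(f'pics/{fn}.npz'); T=np.eye(4);T[:3,:3]=R.from_quat(q['q'][[1,2,3,0]]).as_matrix();T[:3,3]=q['p'];W=T@c['hand_eye']
    else: W=np.linalg.inv(c['extrinsics'])
    v,u=np.nonzero(d>0); p=(np.c_[u,v]-K[:2,2])/K[0,0]; s=p.copy()
    for _ in range(10): s=p/(1+c['k1']*(s**2).sum(1,keepdims=True))
    X=np.c_[s,np.ones(len(s))]*d[v,u][:,None]@W[:3,:3].T+W[:3,3]
    k=(X[:,2]>zlo)&(X[:,2]<zhi)&(np.hypot(*(X[:,:2]-near).T)<rad); Y=X[k]
    if len(Y)<10: print('few',len(Y)); return
    print('n',len(Y),'z',np.median(Y[:,2]).round(4),'bb',Y.min(0).round(4),Y.max(0).round(4),'rect',np.round(cv2.minAreaRect((Y[:,:2]*1000).astype('f4'))[:2],1).tolist(),round(cv2.minAreaRect((Y[:,:2]*1000).astype('f4'))[2],1))
E
python3 - <<'E'
from h import *
top_rect('w7',.04,.056,[.611,.2916],.075)
p=cv2.imread('pics/w7.png'); print(p[150:260:30,250:330:40].tolist())
E
```

```text
n 14448 z 0.0481 bb [0.5634 0.2316 0.0401] [0.658  0.3506 0.0503] rect [[610.6, 291.0], [62.5, 105.0]] 21.4
[[[130, 125, 121], [127, 124, 119]], [[141, 135, 129], [143, 137, 130]], [[149, 142, 137], [142, 136, 130]], [[161, 154, 147], [158, 152, 146]]]
```

Depth gives the lancet box centre as (0.6106, 0.2910) and its yaw as 0.373, with dimensions that match. Grasping.

```bash
python3 -m jog '[{"ax":0,"ay":0,"az":0,"tx":-0.05,"ty":0.2,"tz":0,"fingers":8.5},{"ax":0,"ay":0,"az":0,"tx":0,"ty":0,"tz":5,"fingers":8.5},{"ax":0,"ay":0,"az":0,"tx":0,"ty":0,"tz":4.5,"fingers":8.5},{"ax":0,"ay":0,"az":0,"tx":0,"ty":0,"tz":0,"fingers":8.5},{"ax":0,"ay":0,"az":0,"tx":0,"ty":0,"tz":0,"fingers":8.5},{"ax":0,"ay":0,"az":0,"tx":0,"ty":0,"tz":0,"fingers":5},{"ax":0,"ay":0,"az":0,"tx":0,"ty":0,"tz":0,"fingers":5},{"ax":0,"ay":0,"az":0,"tx":0,"ty":0,"tz":0,"fingers":5},{"ax":0,"ay":0,"az":0,"tx":0,"ty":0,"tz":0,"fingers":5},{"ax":0,"ay":0,"az":0,"tx":0,"ty":0,"tz":0,"fingers":5}]' 30
python3 - <<'E'
from h import *
th=.316; t=np.array([.4396,.1837]); g=t+[-.0265*np.sin(th),.0265*np.cos(th)]; print(g)
table(g[0],g[1],th,4); plan(g[0],g[1],.016,th)
E
```

```text
time_s: 22.28
ee_pos: [0.6141, 0.293, 0.0166]
ee_rot: [0.002, 0.561, 0.828, 0.002]
wrist_force: [-0.9, -0.3, 6.7]
finger_gap: 0.0616
finger_force: 33.8
[0.43136467 0.20888788]
az 0.016 tx -0.26 ty -5.02
az 0.016 tx -0.34 ty -5.02
az 0.016 tx -0.42 ty -5.01
az 0.016 tx -0.50 ty -5.00
t 22.27 at [0.6141 0.293  0.0166] turn [0.005 0.    0.063] shift [ -2.31 -19.98   0.06] j6 1.71 shift0 [ -1.05 -20.08  -0.03]
```

```bash
python3 -m jog '[{"ax":0,"ay":0,"az":0,"tx":0,"ty":0,"tz":-3,"fingers":5},{"ax":0,"ay":0,"az":0,"tx":0,"ty":0,"tz":-3,"fingers":5},{"ax":0,"ay":0,"az":0.016,"tx":-0.25,"ty":-5,"tz":0,"fingers":5},{"ax":0,"ay":0,"az":0.016,"tx":-0.35,"ty":-5,"tz":0,"fingers":5},{"ax":0,"ay":0,"az":0.016,"tx":-0.4,"ty":-5,"tz":0,"fingers":5},{"ax":0,"ay":0,"az":0.016,"tx":-0.5,"ty":-5,"tz":0,"fingers":5},{"ax":0,"ay":0,"az":0,"tx":0,"ty":0,"tz":1,"fingers":5},{"ax":0,"ay":0,"az":0,"tx":0,"ty":0,"tz":0,"fingers":5},{"ax":0,"ay":0,"az":0,"tx":0,"ty":0,"tz":0,"fingers":5}]'
python3 - <<'E'
from h import *
plan(.4314,.2089,.0215,.316)
s=env.get_state();P=(s['ee_pos'],s['ee_rot']);np.savez('pics/w8.npz',p=P[0],q=P[1]);save('wrist','w8')
top_rect('w8',.075,.12,P[0][:2],.08)
E
```

```text
time_s: 23.4
ee_pos: [0.432, 0.2095, 0.0646]
ee_rot: [0.001, 0.587, 0.809, 0.001]
wrist_force: [0.1, -0.6, -0.0]
finger_gap: 0.0613
finger_force: 33.3
t 23.4 at [0.432  0.2095 0.0646] turn [ 0.003 -0.    -0.001] shift [-0.04 -0.07  4.31] j6 1.71 shift0 [-0.04 -0.09  4.31]
n 39593 z 0.0962 bb [0.3698 0.1649 0.075 ] [0.489  0.2687 0.12  ] rect [[430.9, 217.0], [107.1, 102.7]] 69.2
```

```bash
python3 -m jog '[{"ax":0,"ay":0,"az":0,"tx":0,"ty":-0.1,"tz":2.2,"fingers":5},{"ax":0,"ay":0,"az":0,"tx":0,"ty":0,"tz":1.8,"fingers":5},{"ax":0,"ay":0,"az":0,"tx":0,"ty":0,"tz":0.3,"fingers":5},{"ax":0,"ay":0,"az":0,"tx":0,"ty":0,"tz":0,"fingers":5},{"ax":0,"ay":0,"az":0,"tx":0,"ty":0,"tz":0,"fingers":5}]'
```

```text
time_s: 24.08
ee_pos: [0.4298, 0.2088, 0.0214]
ee_rot: [0.0, 0.587, 0.809, 0.001]
wrist_force: [-0.1, 0.2, -1.2]
finger_gap: 0.0615
finger_force: 33.3
```

```bash
python3 -m jog '[{"ax":0,"ay":0,"az":0,"tx":0,"ty":0,"tz":0,"fingers":7.5},{"ax":0,"ay":0,"az":0,"tx":0,"ty":0,"tz":0,"fingers":7.5},{"ax":0,"ay":0,"az":0,"tx":0,"ty":0,"tz":0,"fingers":7.5},{"ax":0,"ay":0,"az":0,"tx":0,"ty":0,"tz":-5,"fingers":7.5},{"ax":0,"ay":0,"az":0,"tx":0,"ty":0,"tz":-4.5,"fingers":7},{"ax":0,"ay":0,"az":0,"tx":0,"ty":0,"tz":0,"fingers":6},{"ax":0,"ay":0,"az":0,"tx":0,"ty":0,"tz":0,"fingers":6}]'
python3 - <<'E'
from h import *
table(.6128,-.1044,-.17,8);plan(.6128,-.1044,.013,-.17)
E
```

```text
time_s: 24.95
ee_pos: [0.4285, 0.2084, 0.1155]
ee_rot: [-0.0, 0.587, 0.809, -0.0]
wrist_force: [-0.5, 0.3, -1.0]
finger_gap: 0.0604
finger_force: 0.0
az 0.061 tx -4.43 ty 0.98
az 0.061 tx -4.36 ty 1.25
az 0.061 tx -4.28 ty 1.51
az 0.061 tx -4.18 ty 1.76
az 0.061 tx -4.07 ty 2.01
az 0.061 tx -3.94 ty 2.26
az 0.061 tx -3.79 ty 2.49
az 0.061 tx -3.63 ty 2.72
t 24.95 at [0.4285 0.2084 0.1155] turn [-0.    -0.     0.485] shift [-27.71  23.45  10.25] j6 1.57 shift0 [-35.45   7.83  10.25]
```

```bash
python3 -m jog '[{"ax":0,"ay":0,"az":0.061,"tx":-4.45,"ty":1.0,"tz":0,"fingers":6},{"ax":0,"ay":0,"az":0.061,"tx":-4.35,"ty":1.25,"tz":0,"fingers":6},{"ax":0,"ay":0,"az":0.061,"tx":-4.3,"ty":1.5,"tz":0,"fingers":6},{"ax":0,"ay":0,"az":0.061,"tx":-4.2,"ty":1.75,"tz":0,"fingers":6},{"ax":0,"ay":0,"az":0.061,"tx":-4.05,"ty":2.0,"tz":0,"fingers":6},{"ax":0,"ay":0,"az":0.061,"tx":-3.95,"ty":2.25,"tz":0,"fingers":6},{"ax":0,"ay":0,"az":0.061,"tx":-3.8,"ty":2.5,"tz":0,"fingers":6},{"ax":0,"ay":0,"az":0.061,"tx":-3.6,"ty":2.7,"tz":0,"fingers":6},{"ax":0,"ay":0,"az":0,"tx":0,"ty":0,"tz":2,"fingers":6},{"ax":0,"ay":0,"az":0,"tx":0,"ty":0,"tz":0,"fingers":6},{"ax":0,"ay":0,"az":0,"tx":0,"ty":0,"tz":0,"fingers":6}]'
python3 - <<'E'
from h import *
s=env.get_state();P=(s['ee_pos'],s['ee_rot']);np.savez('pics/w9.npz',p=P[0],q=P[1]);save('wrist','w9')
for lo,hi in((.004,.02),(.036,.05)): top_rect('w9',lo,hi,np.array([.6128,-.1044]),.03)
plan(.6128,-.1044,.013,-.17)
E
```

```text
time_s: 26.32
ee_pos: [0.6114, -0.104, 0.0949]
ee_rot: [-0.001, 0.765, 0.644, -0.001]
wrist_force: [-0.5, -0.6, 0.3]
finger_gap: 0.0602
finger_force: 0.0
n 361 z 0.0148 bb [ 0.5989 -0.1167  0.004 ] [ 0.6288 -0.0891  0.02  ] rect [[614.5, -101.2], [24.6, 30.1]] 72.5
n 694 z 0.0421 bb [ 0.6041 -0.113   0.0362] [ 0.6231 -0.0948  0.044 ] rect [[613.6, -104.0], [18.5, 18.0]] 22.0
t 26.38 at [ 0.6119 -0.104   0.0956] turn [-0.001 -0.    -0.002] shift [-0.02  0.09  8.26] j6 1.57 shift0 [-0.03  0.1   8.26]
```

```bash
python3 -m jog '[{"ax":0,"ay":0,"az":0,"tx":0,"ty":0.2,"tz":3.2,"fingers":6},{"ax":0,"ay":0,"az":0,"tx":0,"ty":0,"tz":5,"fingers":6},{"ax":0,"ay":0,"az":0,"tx":0,"ty":0,"tz":0,"fingers":6},{"ax":0,"ay":0,"az":0,"tx":0,"ty":0,"tz":0,"fingers":6},{"ax":0,"ay":0,"az":0,"tx":0,"ty":0,"tz":0,"fingers":2.2},{"ax":0,"ay":0,"az":0,"tx":0,"ty":0,"tz":0,"fingers":2.2},{"ax":0,"ay":0,"az":0,"tx":0,"ty":0,"tz":0,"fingers":2.2},{"ax":0,"ay":0,"az":0,"tx":0,"ty":0,"tz":0,"fingers":2.2},{"ax":0,"ay":0,"az":0,"tx":0,"ty":0,"tz":0,"fingers":2.2}]' 20
python3 - <<'E'
from h import *
th=.316; t=np.array([.4396,.1837]); g=t+[.0645*np.sin(th),-.0645*np.cos(th)]; print(g)
table(g[0],g[1],th,6); plan(g[0],g[1],.02,th)
E
```

```text
time_s: 27.5
ee_pos: [0.6161, -0.1054, 0.016]
ee_rot: [0.002, 0.766, 0.643, 0.001]
wrist_force: [-1.0, 0.8, 5.4]
finger_gap: 0.0261
finger_force: 19.4
[0.45964448 0.12239365]
az -0.082 tx 3.29 ty -3.22
az -0.082 tx 3.54 ty -2.94
az -0.082 tx 3.77 ty -2.65
az -0.082 tx 3.97 ty -2.33
az -0.082 tx 4.15 ty -2.00
az -0.082 tx 4.30 ty -1.65
t 27.5 at [ 0.6161 -0.1054  0.016 ] turn [ 0.004  0.001 -0.489] shift [26.51 -7.79 -0.4 ] j6 1.52 shift0 [ 19.74 -19.33  -0.48]
```

```bash
python3 -m jog '[{"ax":0,"ay":0,"az":0,"tx":0,"ty":0,"tz":-3,"fingers":2.2},{"ax":0,"ay":0,"az":0,"tx":0,"ty":0,"tz":-4.5,"fingers":2.2},{"ax":0,"ay":0,"az":-0.082,"tx":3.3,"ty":-3.2,"tz":0,"fingers":2.2},{"ax":0,"ay":0,"az":-0.082,"tx":3.55,"ty":-2.95,"tz":0,"fingers":2.2},{"ax":0,"ay":0,"az":-0.082,"tx":3.75,"ty":-2.65,"tz":0,"fingers":2.2},{"ax":0,"ay":0,"az":-0.082,"tx":4.0,"ty":-2.35,"tz":0,"fingers":2.2},{"ax":0,"ay":0,"az":-0.082,"tx":4.15,"ty":-2.0,"tz":0,"fingers":2.2},{"ax":0,"ay":0,"az":-0.08,"tx":4.3,"ty":-1.65,"tz":0,"fingers":2.2},{"ax":0,"ay":0,"az":0,"tx":0,"ty":0,"tz":0,"fingers":2.2},{"ax":0,"ay":0,"az":0,"tx":0,"ty":0,"tz":0,"fingers":2.2}]'
python3 - <<'E'
from h import *
plan(.4596,.1224,.02,.316)
s=env.get_state();P=(s['ee_pos'],s['ee_rot']);np.savez('pics/w10.npz',p=P[0],q=P[1]);save('wrist','w10')
print('vial cap');top_rect('w10',P[0][2]+.015,P[0][2]+.04,P[0][:2],.013)
print('lancet');top_rect('w10',.045,.056,np.array([.4314,.2089]),.065)
print('tray rim');top_rect('w10',.011,.017,np.array([.4396,.1837]),.11)
E
```

```text
time_s: 28.75
ee_pos: [0.4585, 0.1227, 0.0895]
ee_rot: [0.001, 0.587, 0.81, 0.0]
wrist_force: [0.0, -0.5, -0.9]
finger_gap: 0.026
finger_force: 19.7
t 28.75 at [0.4585 0.1227 0.0895] turn [0.002 0.001 0.001] shift [-0.06  0.09  6.95] j6 1.52 shift0 [-0.05  0.08  6.95]
vial cap
n 2119 z 0.1154 bb [0.4456 0.1134 0.1045] [0.4701 0.1331 0.1279] rect [[457.6, 123.1], [24.3, 18.5]] 11.9
lancet
n 21582 z 0.0522 bb [0.3911 0.1497 0.0483] [0.4765 0.251  0.0548] rect [[433.9, 200.2], [62.6, 86.7]] 18.1
tray rim
n 4259 z 0.0135 bb [0.3732 0.0804 0.011 ] [0.5119 0.2648 0.016 ] rect [[443.0, 171.6], [92.4, 165.9]] 18.5
```

The lancet box top is at 0.0522, so it is seated on the floor and aligned. The vial is held correctly. Lowering.

```bash
python3 -m jog '[{"ax":0,"ay":0,"az":0,"tx":-0.05,"ty":0.1,"tz":3.8,"fingers":2.2},{"ax":0,"ay":0,"az":0,"tx":0,"ty":0,"tz":2.5,"fingers":2.2},{"ax":0,"ay":0,"az":0,"tx":0,"ty":0,"tz":0.5,"fingers":2.2},{"ax":0,"ay":0,"az":0,"tx":0,"ty":0,"tz":0,"fingers":2.2},{"ax":0,"ay":0,"az":0,"tx":0,"ty":0,"tz":0,"fingers":2.2}]'
```

```text
time_s: 29.42
ee_pos: [0.4601, 0.1224, 0.0216]
ee_rot: [0.001, 0.587, 0.81, 0.001]
wrist_force: [0.2, -0.3, -1.6]
finger_gap: 0.0257
finger_force: 19.7
```

```bash
python3 -m jog '[{"ax":0,"ay":0,"az":0,"tx":0,"ty":0,"tz":0.1,"fingers":2.2},{"ax":0,"ay":0,"az":0,"tx":0,"ty":0,"tz":0,"fingers":3},{"ax":0,"ay":0,"az":0,"tx":0,"ty":0,"tz":0,"fingers":4},{"ax":0,"ay":0,"az":0,"tx":0,"ty":0,"tz":0,"fingers":5},{"ax":0,"ay":0,"az":0,"tx":0,"ty":0,"tz":0,"fingers":5},{"ax":0,"ay":0,"az":0,"tx":0,"ty":0,"tz":-4,"fingers":5},{"ax":0,"ay":0,"az":0,"tx":0,"ty":0,"tz":-6,"fingers":5},{"ax":0,"ay":0,"az":0,"tx":0,"ty":0,"tz":-6,"fingers":6},{"ax":0,"ay":0,"az":0,"tx":-4,"ty":0,"tz":-2,"fingers":6},{"ax":0,"ay":0,"az":0,"tx":-5,"ty":0,"tz":0,"fingers":6},{"ax":0,"ay":0,"az":0,"tx":0,"ty":0,"tz":0,"fingers":6},{"ax":0,"ay":0,"az":0,"tx":0,"ty":0,"tz":0,"fingers":6}]'
python3 - <<'E'
from h import *
s=env.get_state();P=(s['ee_pos'],s['ee_rot']);np.savez('pics/w11.npz',p=P[0],q=P[1]);save('wrist','w11')
print('vial');top_rect('w11',.03,.056,np.array([.46,.1224]),.02)
print('lancet');top_rect('w11',.045,.058,np.array([.4314,.2089]),.075)
save('top','t5'); save('side','s5')
for c in('top','side'):
  f={'top':'t5','side':'s5'}[c]; print(c)
  for n,lo,hi,xy,r in[('vial',.02,.06,(.46,.122),.025),('lancet',.045,.058,(.43,.208),.07),('slide',.03,.042,(.43,-.091),.06),('beaker',.03,.07,(.446,-.176),.035),('bulb',.02,.06,(.457,-.25),.045),('dish',.01,.025,(.56,.43),.08)]:
    print(n);top_rect(f,lo,hi,np.array(xy),r,c)
a=[cv2.imread('pics/%s.png'%x).astype(int) for x in('side1','s5')]; b=[cv2.imread('pics/%s.png'%x).astype(int) for x in('top1','t5')]
print('dish/timer change', abs(b[0]-b[1])[225:258,125:162].mean(), abs(a[0]-a[1])[185:222,335:362].mean(), abs(a[0]-a[1])[138:160,195:226].mean())
E
```

```text
time_s: 30.92
ee_pos: [0.4863, 0.0373, 0.1994]
ee_rot: [-0.001, 0.587, 0.81, -0.0]
wrist_force: [0.3, 0.6, 0.1]
finger_gap: 0.0601
finger_force: 0.0
vial
n 504 z 0.046 bb [0.4511 0.1116 0.03  ] [0.4734 0.1337 0.0487] rect [[461.9, 122.5], [22.1, 21.6]] 18.1
lancet
n 3089 z 0.0522 bb [0.411  0.1496 0.045 ] [0.4765 0.1925 0.0553] rect [[443.5, 170.7], [62.4, 25.6]] 18.2
top
vial
n 96 z 0.0329 bb [0.444  0.1095 0.0211] [0.4709 0.1366 0.0534] rect [[457.5, 123.1], [26.9, 27.1]] 0.6
lancet
n 921 z 0.0525 bb [0.383  0.151  0.0455] [0.4713 0.2676 0.058 ] rect [[427.5, 209.7], [61.6, 105.6]] 18.2
slide
n 279 z 0.0362 bb [ 0.3998 -0.134   0.0302] [ 0.458  -0.0883  0.0418] rect [[429.7, -108.0], [55.7, 46.7]] 7.4
beaker
n 112 z 0.0565 bb [ 0.4195 -0.1998  0.03  ] [ 0.4613 -0.1557  0.0662] rect [[440.5, -177.7], [43.3, 42.2]] 87.0
bulb
n 297 z 0.0444 bb [ 0.434  -0.281   0.0205] [ 0.4902 -0.2209  0.0564] rect [[456.3, -255.3], [45.3, 68.2]] 22.3
dish
n 580 z 0.0179 bb [0.5144 0.4088 0.0101] [0.5857 0.4816 0.0249] rect [[550.0, 445.2], [72.8, 71.2]] 89.4
side
vial
n 141 z 0.0339 bb [0.4443 0.1055 0.0206] [0.4738 0.1336 0.0506] rect [[458.5, 119.0], [24.8, 28.7]] 68.0
lancet
n 822 z 0.0538 bb [0.3838 0.1509 0.0451] [0.473  0.2683 0.0579] rect [[429.1, 207.6], [64.2, 108.2]] 18.0
slide
n 933 z 0.0378 bb [ 0.394  -0.135   0.0301] [ 0.4613 -0.0435  0.0419] rect [[427.7, -89.6], [56.6, 84.6]] 10.7
beaker
n 435 z 0.0487 bb [ 0.4198 -0.2     0.0302] [ 0.4639 -0.1545  0.0659] rect [[441.7, -176.9], [44.2, 44.8]] 7.4
bulb
n 603 z 0.0432 bb [ 0.4334 -0.2825  0.02  ] [ 0.4785 -0.2224  0.0556] rect [[452.3, -255.1], [44.6, 59.1]] 41.9
dish
n 324 z 0.0197 bb [0.5153 0.4067 0.0102] [0.582  0.4852 0.0244] rect [[549.5, 447.3], [76.4, 64.3]] 69.3
dish/timer change 3.996996996996997 9.524190857524191 28.33088954056696
```

The positions agree across cameras. I'll hover near tray3 to check numerically how the bulb, carton and beaker sit, and compare the dish and timer with the start.

```bash
python3 -m jog '[{"ax":0,"ay":0,"az":0,"tx":-6,"ty":1.5,"tz":0,"fingers":6},{"ax":0,"ay":0,"az":0,"tx":-6,"ty":1.5,"tz":0,"fingers":6},{"ax":0,"ay":0,"az":0,"tx":-6,"ty":1.5,"tz":0,"fingers":6},{"ax":0,"ay":0,"az":0,"tx":-4,"ty":1,"tz":0,"fingers":6},{"ax":0,"ay":0,"az":0,"tx":0,"ty":0,"tz":0,"fingers":6},{"ax":0,"ay":0,"az":0,"tx":0,"ty":0,"tz":0,"fingers":6}]'
python3 - <<'E'
from h import *
s=env.get_state();P=(s['ee_pos'],s['ee_rot']);np.savez('pics/w12.npz',p=P[0],q=P[1]);save('wrist','w12')
for n,lo,hi,xy,r in[('slide',.03,.042,(.43,-.091),.06),('beaker',.04,.07,(.446,-.176),.035),('bulb>20',.02,.06,(.457,-.25),.045),('bulb>40',.04,.06,(.457,-.25),.045),('bulb top',.047,.06,(.457,-.25),.045)]:
    print(n);top_rect('w12',lo,hi,np.array(xy),r)
print('dish, timer before/after')
for f in('top1','t5'): top_rect(f,.01,.025,np.array([.56,.43]),.08,'top'); top_rect(f,.03,.075,np.array([.74,.05]),.06,'top')
E
```

```text
time_s: 31.82
ee_pos: [0.6071, -0.1535, 0.1993]
ee_rot: [-0.001, 0.586, 0.81, 0.0]
wrist_force: [-1.1, 0.4, 0.6]
finger_gap: 0.0599
finger_force: 0.0
slide
n 7074 z 0.0361 bb [ 0.3967 -0.1342  0.03  ] [ 0.4634 -0.0449  0.039 ] rect [[429.9, -89.4], [56.1, 82.1]] 9.8
beaker
n 1583 z 0.0537 bb [ 0.4209 -0.1992  0.04  ] [ 0.4661 -0.1548  0.063 ] rect [[443.7, -177.0], [44.1, 44.8]] 69.1
bulb>20
n 2285 z 0.0422 bb [ 0.4382 -0.2778  0.0201] [ 0.4833 -0.2198  0.0522] rect [[460.9, -248.8], [44.5, 58.4]] 4.5
bulb>40
n 1339 z 0.0465 bb [ 0.4396 -0.2778  0.04  ] [ 0.4792 -0.2326  0.0522] rect [[459.6, -255.4], [44.8, 39.2]] 85.9
bulb top
n 590 z 0.049 bb [ 0.4448 -0.2715  0.047 ] [ 0.473  -0.2396  0.0522] rect [[459.6, -254.9], [27.7, 31.5]] 33.1
dish, timer before/after
n 583 z 0.0182 bb [0.5144 0.4098 0.0102] [0.5855 0.4824 0.025 ] rect [[550.0, 446.0], [71.6, 71.9]] 2.6
n 287 z 0.057 bb [0.758  0.0195 0.0303] [0.7868 0.0854 0.0685] rect [[772.4, 52.4], [65.9, 28.8]] 89.9
n 580 z 0.0179 bb [0.5144 0.4088 0.0101] [0.5857 0.4816 0.0249] rect [[550.0, 445.2], [72.8, 71.2]] 89.4
n 288 z 0.0565 bb [0.7578 0.0196 0.0318] [0.7871 0.0854 0.0698] rect [[772.4, 52.5], [65.7, 29.4]] 89.8
```

Carton, beaker and bulb are all seated at floor height, the bulb is upright, and the dish and timer have not moved. Handing in.

```bash
python3 -c "
from plant import env; print(env.finish_job())"
```

```text
the job is handed in; nothing more can be done
None
```

Both kits are made up in the asked bays and handed in at about 32 s, with every item measured at its bay position, the petri dish and timer unmoved, and one rule overrun: I viewed 15 pictures against the limit of 14.

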